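# Set the retaining rail of a bottle nest with a gauge blade, then load the nest

### The job

Get the bottle nest ready for capping: take the blue gauge from its peg, put its blade right down into the gap between the sliding rail and the steel-faced middle tooth of the comb, and push the rail in by its knob until the blade is snug between rail and tooth. Without shifting the rail again, draw the gauge out and hang it by its eye on the free peg; then set every black-capped amber bottle from the bench into a pocket of the nest, upright and right down on the bed. Bottles may get knocked while you work; leave the orange gauge hanging, and everything else alone.

Things in the scene. Friction and masses are not known exactly. Their poses are not given: they have to be found in the camera images.
- nest: bottle nest, fixed, 330 mm long (its y), 145 mm deep (x, +x away from the robot). Origin on the bench under the comb's front face, mid-length. Dark base plate from x -80 to 65 mm, its top is the bed, z 12 mm. Green comb, top at z 52 mm: teeth 26 mm wide, fronts at x 0, and end blocks; between them four open pockets at y -108, -36, 36, 108 mm, 46 mm wide, back wall at x 40 mm: a bottle's axis belongs at x 17.5 mm
- nest_datum (a point): middle tooth (steel-faced): middle of its front top edge, x 0, y 0, z 52 mm in the nest; axes as the nest
- rail (a joint): travel of the aluminium rail towards the comb (m), 0 to 0.013; the gap from rail to tooth fronts is 13 mm minus this, 8 to 10.5 mm at the start. The rail is a bar 14 mm thick and 326 mm long along the nest's y, top level with the comb's; it slides along the nest's x with about 7 N of friction and stays where left
- rail_knob (a point): centre of the rail's red ball knob, 30 mm across, on a 10 mm rod from the middle of the rail towards the robot; 32 mm above the bench, 103 mm in front of the rail's gap face, beyond the base plate's edge. Moves with the rail; axes as the nest (+x closes the gap)
- rack: gauge rack, a fixed stand: origin on the bench below its crossbar. Crossbar along its y: 126 mm long, 12 mm thick, 14 mm high, centre 240 mm up, on one middle post 16 mm thick; base plate from x -15 to 105 mm. Two level pegs point along its -x
- peg_left (a point): peg at the rack's y +50 mm: a level rod 8 mm thick along the rack's x, from the crossbar face to a ball end 10 mm across. The point is on the peg's axis, 36 mm out from the crossbar face and 24 mm short of the ball's centre; axes as the rack
- peg_right (a point): the same for the peg at the rack's y -50 mm. The blue gauge hangs on one peg at the start and the orange one on the other
- gauge_grip (a point): blue gauge, on its axis in the handle's solid part, 57 mm above the blade's end. z from blade to eye (up as it hangs), x through the thickness, y across the width. Steel blade 5 mm thick, 24 wide, 36 long; blue handle above it 14 thick, 34 wide, 32 tall, then the eye, 28 wide, to 91 mm; the handle's lower end is a shoulder that stops on the tops of comb and rail. 70 g
- gauge_tip (a point): middle of the lower end of the blue gauge's blade; 16 mm above the bench when the shoulder is down on the comb (bed 12 mm)
- gauge_eye (a point): centre of the blue gauge's eye, a hole 18 mm wide and 18 mm tall through its thickness, 77 mm above the blade's end (top bar 5 mm). As it hangs, this point is 5 mm below the peg's axis
- gauge: the blue gauge as a whole; origin at the lower end of the blade
- other_gauge: orange gauge of the same shape with a 9 mm blade, on the other peg; origin at the lower end of its blade; leave it hanging
- bottle0_mid (a point): amber glass bottle with tall black cap, all alike: body 42 mm across and 46 mm tall with a heavy base, shoulder, then the cap 26 mm across from 58 to 86 mm above the foot. The point is on its axis 43 mm above the foot, z up. Starts standing on the bench; may be absent
- bottle1_mid (a point): amber glass bottle with tall black cap, all alike: body 42 mm across and 46 mm tall with a heavy base, shoulder, then the cap 26 mm across from 58 to 86 mm above the foot. The point is on its axis 43 mm above the foot, z up. Starts standing on the bench; may be absent
- bottle2_mid (a point): amber glass bottle with tall black cap, all alike: body 42 mm across and 46 mm tall with a heavy base, shoulder, then the cap 26 mm across from 58 to 86 mm above the foot. The point is on its axis 43 mm above the foot, z up. Starts standing on the bench; may be absent
- bottle3_mid (a point): amber glass bottle with tall black cap, all alike: body 42 mm across and 46 mm tall with a heavy base, shoulder, then the cap 26 mm across from 58 to 86 mm above the foot. The point is on its axis 43 mm above the foot, z up. Starts standing on the bench; may be absent
- vial0_mid (a point): green glass vial 22 mm across, 54 mm tall, its middle; bystander
- vial1_mid (a point): another green vial, its middle; bystander
- jar_mid (a point): white-lidded jar 68 mm across, 75 mm tall, its middle; bystander
- flask_mid (a point): white plastic flask with red cap, 60 mm across, 130 mm tall, its middle; bystander
- cup_mid (a point): white cup 72 mm across, 85 mm tall, its middle; bystander
- brush_mid (a point): brush lying on the bench; bystander
There are look-alikes about, which are no part of the job. Leave any pink or purple look-alike of the part that bears bottle0_mid alone.

How it is judged:
By the outcome, as a careful person would: the job done as asked, in the order asked, and still so for the second after the job is handed in, with the robot touching nothing.
Of bottle0, bottle1, bottle2, bottle3 only 2 to 4 are there at a start; the rules pass over those that are not, and their reading is None.
At some moment in a run one of bottle0, bottle1, bottle2, bottle3 may be knocked a few centimetres aside while the robot is not near it.
It also fails if it takes over 210 s, if anything falls off the work surface, if the arm or the gripper's body presses on something with over 40 N, if the wrist force passes 120 N, or if a joint passes its speed limit or range.

### The arm

A 7-joint arm with a two-finger parallel gripper is mounted at the origin on the work surface. World frame = base frame: x ahead of the robot, y to its left, z up, the work surface at z = 0. Lengths are in m, angles in rad, forces in N, time in s.
With the tool pointing down it reaches from about 0.425 to 0.875 m from the base axis. Payload 8.4 kg.
Tool frame: the origin (TCP) lies at the very end of the fingers, on their centre line; the grasp point (between the pads) lies 19 mm behind it (r.grip_depth is the distance from the TCP to the grasp point, in m); z points along the fingers, x is the direction in which the jaws open and shut, and the axes are right-handed (so a half turn about z gives the same grasp; the last joint's range is limited). The gripper opens to 87 mm and grips with 3 to 60 N. Pads are 19 mm wide; open, the fingers measure 117 mm over their backs; the gripper's body (75 mm by 190 mm) begins 51 mm behind the grasp point.
Start: joints at [-1.218, 0.333, 0.04, 1.465, -0.013, 1.343, -0.059], TCP at [0.284, 0.585, 0.203] pointing down, gripper open.
Joint ranges: [-2.58, 2.58], [-0.38, 2.09], [-1.3, 1.39], [0.25, 2.4], [-1.5, 4.64], [0.08, 2.09], [-2.65, 2.65]. Speed limits (rad/s): [2.22, 2.22, 2.79, 2.79, 3.14, 3.14, 3.14].

### API

Orientations are given as [roll, pitch, yaw] about the fixed x, y, z axes, in that order (R = Rz(yaw) Ry(pitch) Rx(roll)).
In Python, from bench import r, vision, order, nets gives the robot as it stands. The module is installed in compiled form; this text tells all that it offers.
- The arm moves only by the shell command python3 -m handwheel 'ROWS' [OPENING] [FORCE]. ROWS is text: rows parted by semicolons, each of 6 numbers parted by spaces: the shift along the tool's x, y, z in m, then the turn, a rotation vector about the tool's x, y, z in rad. In form: dx dy dz rx ry rz; .... A call has 1 to 20 rows; each row is the pose to reach, as a shift and turn from the pose measured when the call began, along the tool's axes at that moment; what a row does not reach only later rows make up. A row lasts 1/8 s, in which the tool goes at most 62.5 mm and 10.7 degrees, less where a joint would pass 70% of its speed; a pose out of reach is approached as far as the arm can. A call with a gripper value outside its range is refused whole. OPENING is the opening, from 0 (shut) to 1 (fully open), set as the call begins (- or left out, the last holds). The fingers move at their own pace and stop on an object; FORCE is the grip in N (left out, the last holds). Time passes only in rows, so rows that repeat a pose let the fingers close. It gives the time, the measured TCP pose, the force and the opening at its end, in the units of the state.
- r.get_state(): the state, without advancing time (a new reading comes with each control period).
- vision.camera(name): name is "side" or "top" or "wrist"; returns a dict with "color" (480x640x3 uint8, blue, green, red), "camera_matrix" (3x3 intrinsics, pixels), "k1" (the pictures are not rectified: a ray, as slopes to the right and down, at radius r is drawn at 1 + k1 r^2 times it, then the intrinsics apply), "xyz" and "orientation" of the camera in the world. Camera axes: x right, y down, z forward; pixel columns grow to the right and rows downward; lengths in m; the calibration is good to about 2 mm. A picture is of the moment at which its call begins. There is no depth.
- order.job_done(): hands the job in, once; it reports no verdict.
Trained networks look in a picture, given as the dict that the camera call returned (one of the last four; its "shot" number tells which), for a name from the list of things; names that differ only in an ending like _2 or _b are one class to them, and where a whole thing is asked for, a point or a joint stands for the part that bears it (a point fixed in the world has none). Each returns a list of dicts, best first, with "conf" (0 to 1); they miss things now and then, are a little off and sometimes report something else, mostly with a low value. They report only what shows in the picture. A call takes as long as a camera call. They do not tell look-alikes from the thing itself.
- nets.trace(picture, thing): "region" (480x640 bool, what is visible of it) and "at" ([column, row] in pixels, amid what is visible of it).
- nets.mark_of(picture, thing): "at" ([column, row] in pixels: a listed point, or the origin of a listed thing).
The state is a dict: "t": time; "joints": joint angles; "qd": joint speeds; "joint_efforts": joint torques, N m; "ee_pos": TCP position; "tcp_rot": TCP orientation; "force": force on the tool from outside, world axes, zero at the start; "moment": the same for the moment, N m; "opening": finger opening in m.
Only numpy, scipy, OpenCV 4.12 (cv2) and the standard library are available. Lean on these libraries where they do the work, as an engineer would, in place of code of your own. Each camera call takes 0.05 s, during which the arm holds its last target.

## Working session

There is one attempt and no reset: what is moved stays moved. The work goes in short steps, Python scripts to look and compute and a shell command to move; the robot and the scene stay as the last step left them, time stands still between calls to the robot, and variables do not carry over. Pictures are saved under pics/ and viewed, and the job is handed in when it is done.

```bash
mkdir -p pics; ls
cat > look.py <<'E'
from bench import r, vision, order, nets
import cv2,sys
for n in sys.argv[2:]:
    p=vision.camera(n); cv2.imwrite(f'pics/{sys.argv[1]}_{n}.png',p['color'])
    print(n,p['camera_matrix'],p['k1'],p['xyz'],p['orientation'],p['shot'])
s=r.get_state(); print(s)
E
python3 look.py a side top wrist
```

```text
pics
side [[502.09733266   0.         317.58690763]
 [  0.         502.09733266 241.71685486]
 [  0.           0.           1.        ]] -0.10313148226832453 [-0.0150362  -0.73640082  0.69925106] [-2.09162028 -0.00903505 -0.70810775] 1
top [[546.8457385    0.         316.89160812]
 [  0.         546.8457385  237.07548211]
 [  0.           0.           1.        ]] -0.09840047385787243 [ 0.43274591 -0.04260571  1.29771954] [-3.02459787  0.01276884 -1.5736968 ] 2
wrist [[405.43022854   0.         328.04016575]
 [  0.         405.43022854 238.63070259]
 [  0.           0.           1.        ]] -0.0875210599965381 [0.21650113 0.61676359 0.38308592] [2.86448960e+00 9.42573782e-04 1.11965674e+00] 3
{'t': 0.15, 'joints': array([-1.21819628,  0.33375339,  0.03987168,  1.46603427, -0.01340806,
        1.34328523, -0.05850311]), 'qd': array([ 1.29483638e-03, -2.60880579e-03,  3.68424189e-05, -3.10051896e-03,
       -9.42175029e-04,  8.97164220e-04,  3.67411840e-04]), 'joint_efforts': array([ 3.00534186e-03, -6.56842089e+01,  1.33737680e+00, -4.04108226e+01,
       -5.95752988e-02,  4.17391222e-02,  9.89975888e-05]), 'ee_pos': array([0.2836348 , 0.58443993, 0.20187705]), 'tcp_rot': array([3.14152195e+00, 1.21231322e-03, 1.11897918e+00]), 'force': array([ 0.23714152, -0.19123822,  0.27298789]), 'moment': array([-0.03911449, -0.02097451, -0.00589315]), 'opening': 0.08718980830468513}
```

View pics/a_top.png

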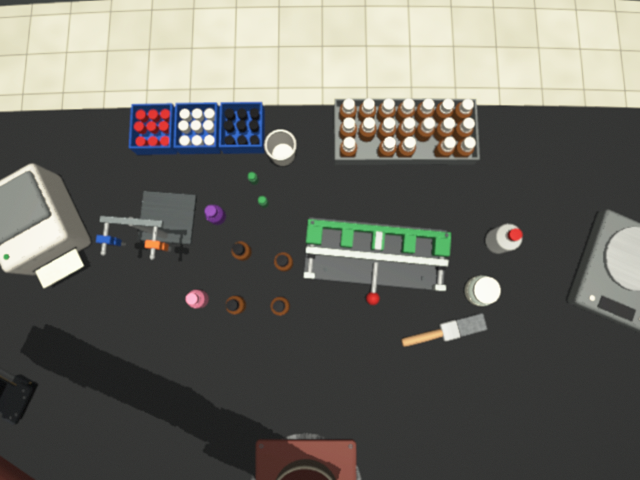

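View pics/a_side.png

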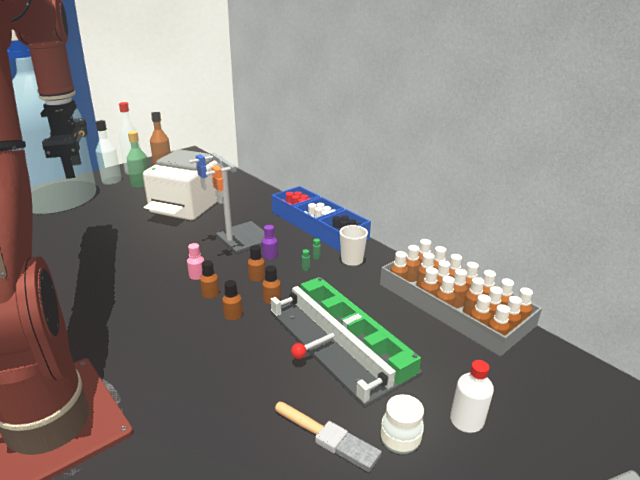

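View pics/a_wrist.png

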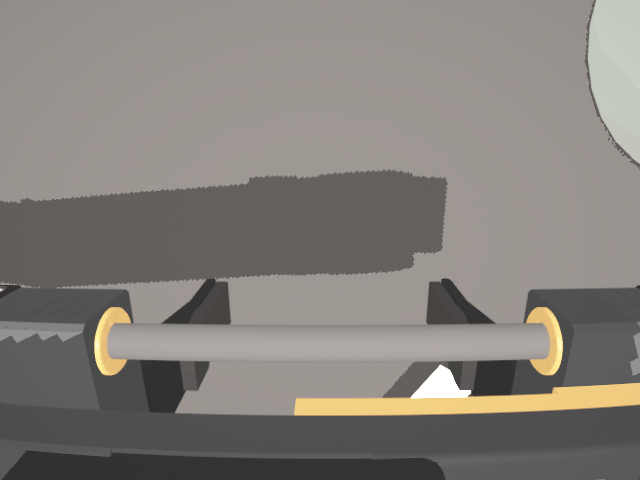

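```bash
cat > h.py <<'E'
from bench import r, vision, order, nets
import cv2,sys,numpy as np
from scipy.spatial.transform import Rotation as R
from scipy.optimize import least_squares
np.set_printoptions(precision=4,suppress=True)
def ray(p,uv):
    K=p['camera_matrix'];k=p['k1']
    x=cv2.undistortPoints(np.array([[uv]],float),K,np.array([k,0,0,0.]))[0,0]
    # k1 model same as opencv: drawn = x*(1+k1 r^2)
    d=R.from_euler('xyz',p['orientation']).as_matrix()@np.array([x[0],x[1],1.])
    return np.array(p['xyz']),d/np.linalg.norm(d)
def tri(obs):
    A=np.zeros((3,3));b=np.zeros(3)
    for p,uv in obs:
        o,d=ray(p,uv);M=np.eye(3)-np.outer(d,d);A+=M;b+=M@o
    X=np.linalg.solve(A,b)
    e=[np.linalg.norm((np.eye(3)-np.outer(d,d))@(X-o)) for o,d in (ray(p,uv) for p,uv in obs)]
    return X,e
def atz(p,uv,z):
    o,d=ray(p,uv);return o+d*(z-o[2])/d[2]
def proj(p,X):
    M=R.from_euler('xyz',p['orientation']).as_matrix()
    c=M.T@(np.asarray(X)-p['xyz']);x=c[:2]/c[2];x=x*(1+p['k1']*(x@x))
    return x*np.array([p['camera_matrix'][0,0],p['camera_matrix'][1,1]])+p['camera_matrix'][:2,2]
def st():
    s=r.get_state();print('t',round(s['t'],2),'pos',s['ee_pos'],'rot',s['tcp_rot'],'F',s['force'],'op',round(s['opening'],4));return s
def delta(target,rpy):
    s=r.get_state();M=R.from_euler('xyz',s['tcp_rot'])
    return M.inv().apply(np.asarray(target)-s['ee_pos']),(M.inv()*R.from_euler('xyz',rpy)).as_rotvec()
def snap(p,name,uv=None,s=1):
    im=p['color']
    if uv is not None:
        u,v=map(int,uv[:2]);w,hh=uv[2:];im=im[max(0,v-hh):v+hh,max(0,u-w):u+w]
    if s!=1: im=cv2.resize(im,None,fx=s,fy=s,interpolation=cv2.INTER_CUBIC)
    cv2.imwrite(f'pics/{name}.png',im)
E
python3 - <<'E'
from h import *
t=vision.camera('top');s=vision.camera('side')
for n in ['nest_datum','rail_knob','nest','rack','peg_left','peg_right','gauge_grip','gauge_tip','gauge_eye','other_gauge','jar_mid','flask_mid','cup_mid','vial0_mid','brush_mid']:
    a=nets.mark_of(t,n);b=nets.mark_of(s,n)
    print(n,[(np.round(x['at']),round(x['conf'],2)) for x in a[:3]],[(np.round(x['at']),round(x['conf'],2)) for x in b[:3]])
    if a and b:print('   ',*tri([(t,a[0]['at']),(s,b[0]['at'])]))
a=nets.mark_of(t,'bottle0_mid');b=nets.mark_of(s,'bottle0_mid')
for x in a:print('b top',x['at'],round(x['conf'],2),atz(t,x['at'],.043))
for x in b:print('b side',x['at'],round(x['conf'],2),atz(s,x['at'],.043))
snap(t,'rackt',(150,230,75,60),5);snap(s,'racks',(220,200,80,60),5);snap(t,'nestt',(380,260,90,60),4);snap(s,'nests',(345,340,80,60),5)
E
```

```text
nest_datum [(array([377., 248.]), 0.72)] [(array([348., 321.]), 0.91)]
    [ 0.5573 -0.167   0.052 ] [np.float64(0.0038119170145055926), np.float64(0.003811917014505614)]
rail_knob [(array([371., 296.]), 0.87), (array([480., 291.]), 0.59)] [(array([300., 350.]), 0.85), (array([217., 201.]), 0.7)]
    [ 0.4455 -0.1516  0.027 ] [np.float64(0.001330959599223394), np.float64(0.001330959599223506)]
nest [(array([374., 253.]), 0.89), (array([263., 198.]), 0.36)] [(array([344., 342.]), 0.59), (array([214., 171.]), 0.24)]
    [ 0.551  -0.1648 -0.0037] [np.float64(0.004064678432408493), np.float64(0.004064678432408552)]
rack [(array([165., 239.]), 0.58)] [(array([307., 259.]), 0.65), (array([231., 244.]), 0.6), (array([346., 322.]), 0.24)]
    [ 0.6653  0.2666 -0.029 ] [np.float64(0.11413642172150568), np.float64(0.11413642172150557)]
peg_left [(array([103., 242.]), 0.95)] [(array([199., 157.]), 0.78), (array([215., 172.]), 0.38), (array([210., 279.]), 0.37)]
    [0.5499 0.3913 0.247 ] [np.float64(0.0017785389464247943), np.float64(0.0017785389464248587)]
peg_right [(array([152., 244.]), 0.78
[... 1614 characters left out ...]
[251., 177.]), 0.46)] [(array([299., 352.]), 0.57), (array([315., 252.]), 0.48)]
    [ 0.7918  0.2135 -0.4215] [np.float64(0.0456481660732625), np.float64(0.04564816607326275)]
brush_mid [(array([445., 333.]), 0.8), (array([507., 235.]), 0.65)] [(array([324., 433.]), 0.91), (array([256., 261.]), 0.3)]
    [ 0.3581 -0.3243  0.0132] [np.float64(0.0008235243036244714), np.float64(0.0008235243036245331)]
b top [189.5, 300.2] 0.74 [0.4353 0.2666 0.043 ]
b top [241.2, 249.9] 0.68 [0.5512 0.1481 0.043 ]
b top [214.6, 214.0] 0.59 [0.6356 0.2118 0.043 ]
b side [195.0, 264.7] 0.88 [0.4303 0.234  0.043 ]
b side [266.6, 243.3] 0.68 [0.6257 0.2074 0.043 ]
b side [253.7, 263.0] 0.61 [0.5453 0.149  0.043 ]
```

View pics/rackt.png

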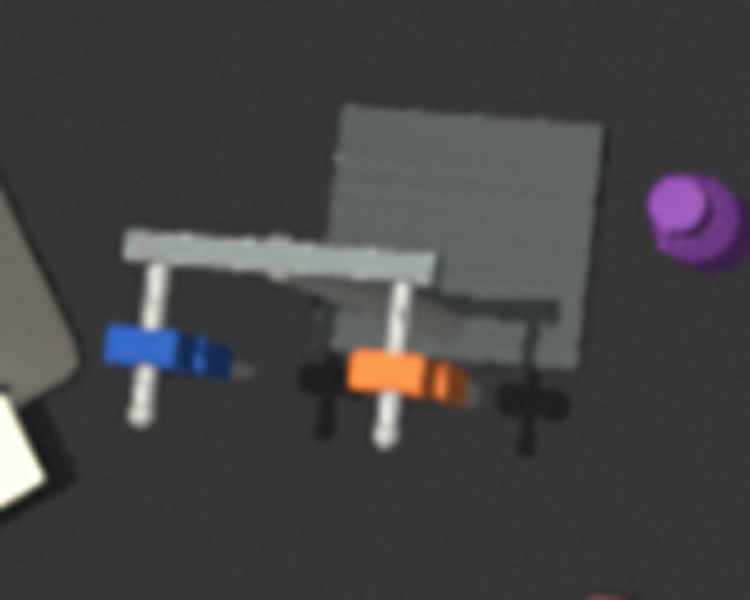

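View pics/racks.png

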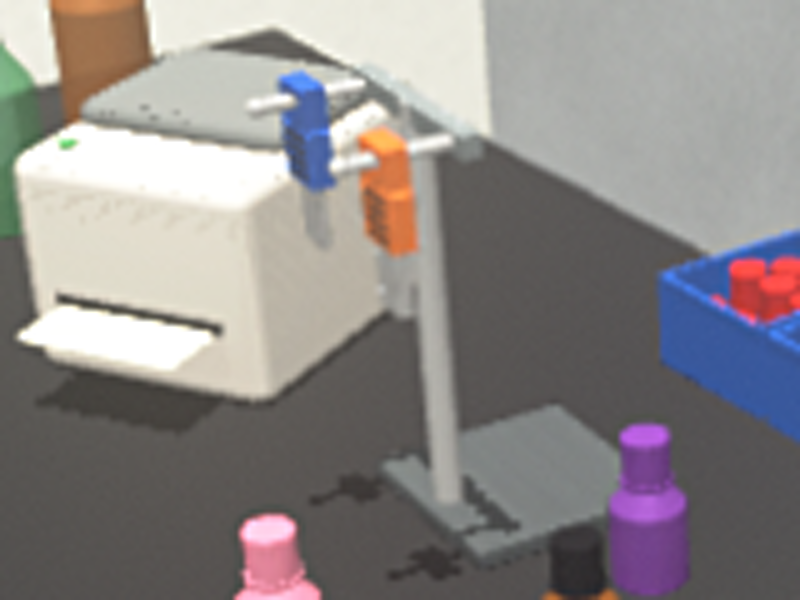

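View pics/nestt.png

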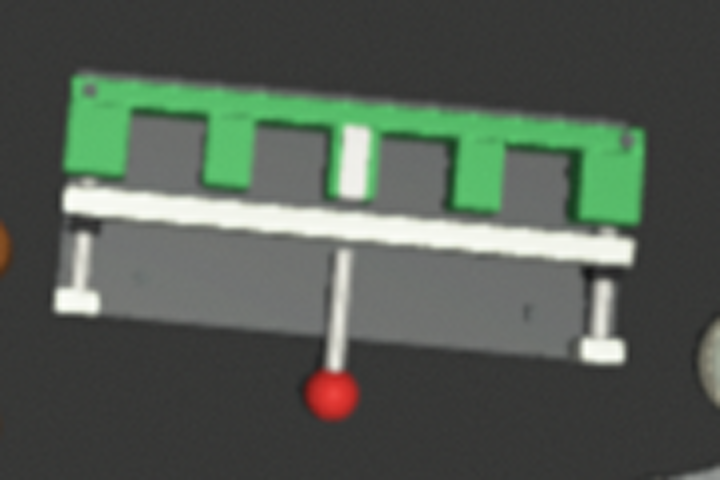

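View pics/nests.png

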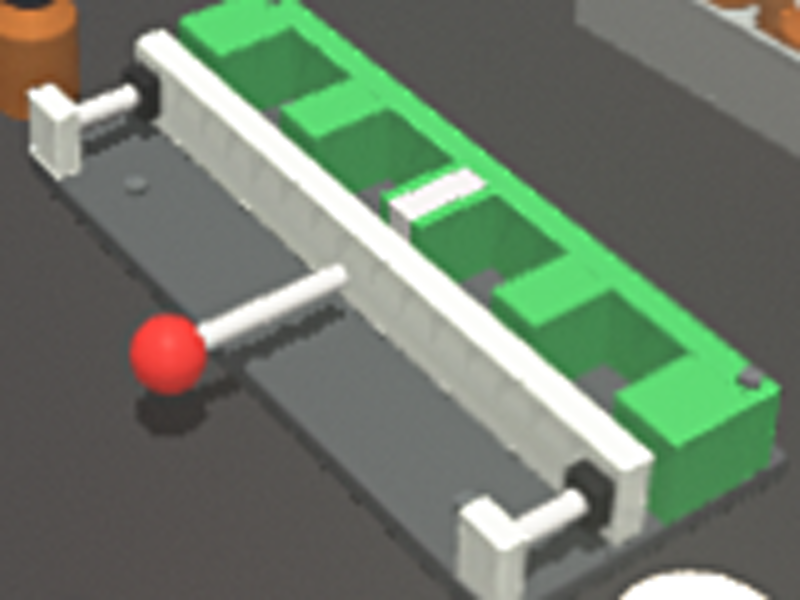

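Run:
```python
from h import *
t=vision.camera('top');s=vision.camera('side')
f=lambda x,y:(75+x/5-.4,170+y/5-.4)
g=lambda x,y:(140+x/5-.4,140+y/5-.4)
for n,uv,z in [('eyetop',f(142,345),.249),('ball',f(140,418),.24),('root',f(157,265),.24),('oball',f(385,438),.24),('oroot',f(402,285),.24),('otop',f(385,372),.249),('barL',f(125,245),.247),('barR',f(436,265),.247)]:
    print(n,atz(t,uv,z))
print('ball',tri([(t,f(140,418)),(s,g(252,106))]));print('oball',tri([(t,f(385,438)),(s,g(337,163))]))
# printer corner
print('printer corner', tri([(t,f(75,355)),(s,g(260,205))]))
st()
```

```text
eyetop [0.5549 0.392  0.249 ]
ball [0.5268 0.3954 0.24  ]
root [0.588 0.391 0.24 ]
oball [0.5187 0.2955 0.24  ]
oroot [0.5794 0.2906 0.24  ]
otop [0.5439 0.2934 0.249 ]
barL [0.5951 0.4017 0.247 ]
barR [0.5863 0.275  0.247 ]
ball (array([0.527 , 0.3949, 0.2408]), [np.float64(0.0003270518024141536), np.float64(0.0003270518024142239)])
oball (array([0.5193, 0.2943, 0.2424]), [np.float64(0.0008966369603053854), np.float64(0.0008966369603054892)])
printer corner (array([0.5597, 0.4618, 0.1552]), [np.float64(0.0021587158341622613), np.float64(0.002158715834162044)])
t 1.95 pos [0.2838 0.5847 0.2026] rot [-3.1416  0.      1.119 ] F [ 0.4057  0.0429 -0.0601] op 0.0867
```

```bash
cat > d.py <<'E'
from h import *
a=[float(x) for x in sys.argv[1:]]
yaw=a[3] if len(a)>3 else r.get_state()['tcp_rot'][2]
t,rv=delta(a[:3],[np.pi,0,yaw]);print('shift',t,'turn',rv,'dist',np.linalg.norm(t));st()
E
python3 d.py .5545 .393 .34 1.499
```

```text
shift [-0.0543  0.3273 -0.1374] turn [-0.    0.   -0.38] dist 0.35908820415169274
t 1.95 pos [0.2838 0.5847 0.2026] rot [-3.1416  0.      1.119 ] F [ 0.4057  0.0429 -0.0601] op 0.0867
```

```bash
python3 -m handwheel '0 0 -0.06 0 0 0; 0 0.03 -0.11 0 0 0; -0.01 0.08 -0.137 0 0 -0.1; -0.02 0.13 -0.137 0 0 -0.2; -0.03 0.18 -0.137 0 0 -0.3; -0.04 0.23 -0.137 0 0 -0.38; -0.05 0.28 -0.137 0 0 -0.38; -0.0543 0.3273 -0.1374 0 0 -0.38; -0.0543 0.3273 -0.1374 0 0 -0.38; -0.0543 0.3273 -0.1374 0 0 -0.38' 0.8 20
python3 - <<'E'
from h import *
p=vision.camera('wrist');snap(p,'w1');print(p['xyz'],p['orientation'])
for X in [(.5549,.392,.249),(.527,.395,.24),(.5551,.393,.158)]:print(proj(p,X))
E
```

```text
t: 3.2
ee_pos: [0.5542, 0.3934, 0.3397]
tcp_rot: [-3.141, -0.0, 1.499]
force: [-0.7, 1.2, 0.0]
opening: 0.0696
[0.4797 0.3981 0.5211] [ 2.865  -0.0009  1.4998]
[326.5842 236.0859]
[328.0268 194.0318]
[327.9495 209.6051]
```

View pics/w1.png

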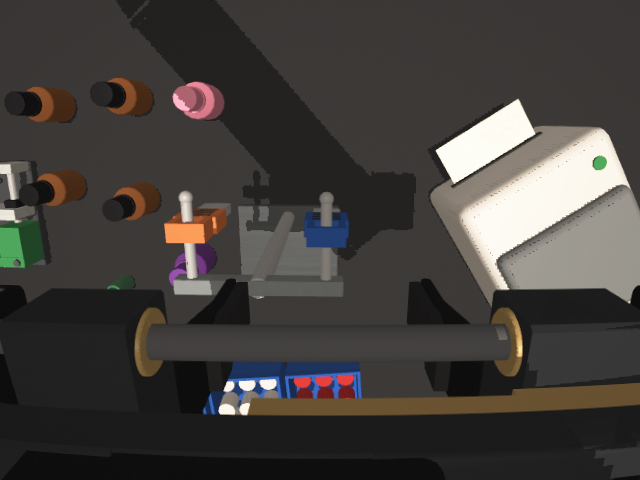

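Run:
```python
from h import *
im=cv2.imread('pics/w1.png');cv2.imwrite('pics/w1z.png',cv2.resize(im[180:310,260:400],None,fx=5,fy=5,interpolation=cv2.INTER_CUBIC))
```

```text
(no output)
```

View pics/w1z.png

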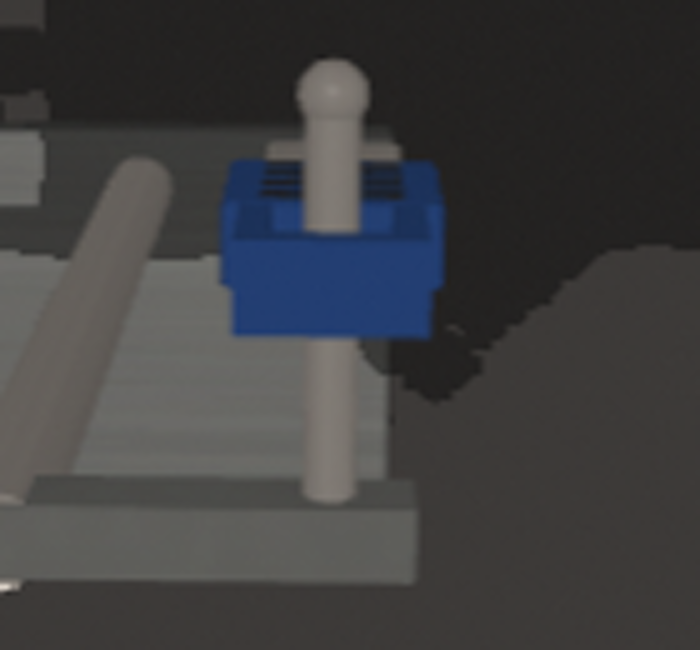

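```bash
python3 - <<'E'
from h import *
p=vision.camera('wrist')
print(atz(p,(326,237),.249),atz(p,(326.5,198.3),.24))
st()
E
python3 d.py .554 .3925 .196 1.499
```

```text
[0.555  0.3922 0.249 ] [0.5294 0.3943 0.24  ]
t 3.3 pos [0.5534 0.3943 0.34  ] rot [-3.1411 -0.0006  1.5011] F [-0.2304  0.6422 -0.7573] op 0.0698
shift [-0.0018  0.0008  0.144 ] turn [-0.0005 -0.0006  0.0021] dist 0.14402644470821716
t 3.3 pos [0.5534 0.3943 0.34  ] rot [-3.1411 -0.0006  1.5011] F [-0.2304  0.6422 -0.7573] op 0.0698
```

```bash
python3 -m handwheel '-0.0012 0.001 0.05 0 0 0; -0.0012 0.001 0.09 0 0 0; -0.0012 0.001 0.12 0 0 0; -0.0012 0.001 0.143 0 0 0; -0.0012 0.001 0.143 0 0 0; -0.0012 0.001 0.143 0 0 0' 0.8 20; python3 -m handwheel '0 0 0 0 0 0; 0 0 0 0 0 0; 0 0 0 0 0 0; 0 0 0 0 0 0; 0 0 0 0 0 0; 0 0 0 0 0 0' 0.2 25
python3 - <<'E'
from h import *
p=vision.camera('wrist');snap(p,'w2');p=vision.camera('side');snap(p,'s2',(220,200,100,75),4)
E
```

```text
t: 4.05
ee_pos: [0.5541, 0.394, 0.1985]
tcp_rot: [3.141, -0.002, 1.502]
force: [0.2, 1.1, 0.4]
opening: 0.0695
t: 4.8
ee_pos: [0.5542, 0.394, 0.1984]
tcp_rot: [3.141, -0.002, 1.502]
force: [-0.6, 0.3, -0.8]
opening: 0.0331
```

View pics/w2.png

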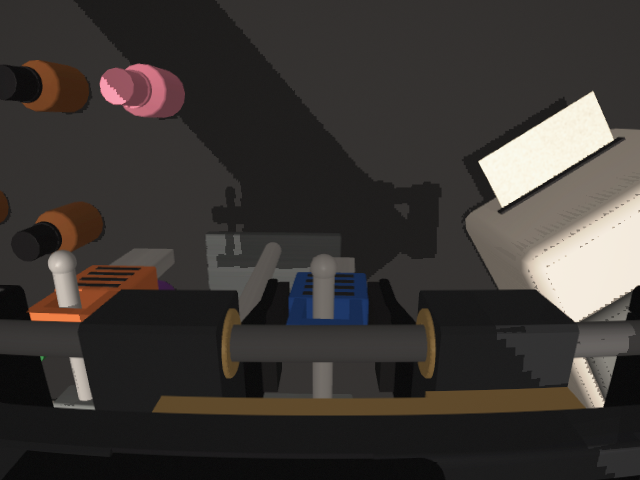

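View pics/s2.png

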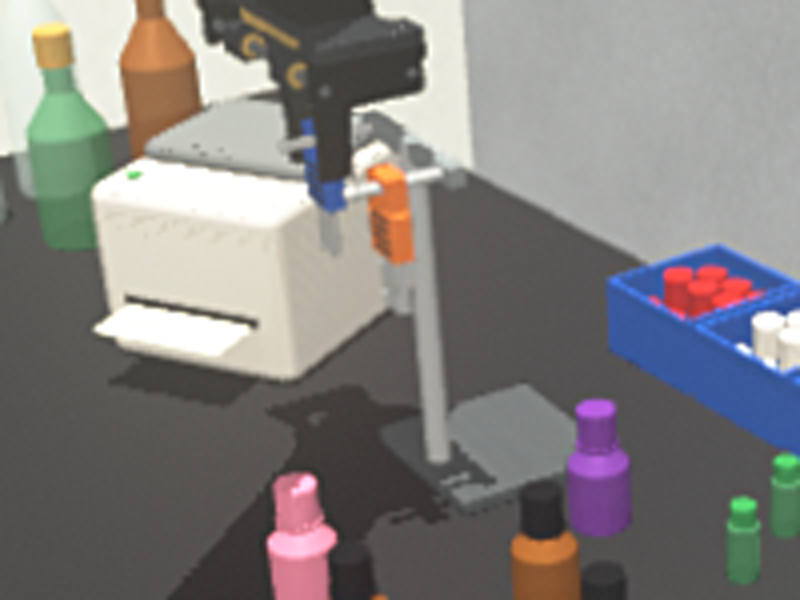

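```bash
python3 -m handwheel '0 0 -0.003 0 0 0; 0 0 -0.005 0 0 0; 0 0 -0.005 0 0 0; 0 -0.01 -0.005 0 0 0; 0 -0.02 -0.005 0 0 0; 0 -0.03 -0.005 0 0 0; 0 -0.04 -0.005 0 0 0; 0 -0.05 -0.005 0 0 0; 0 -0.06 -0.005 0 0 0; 0 -0.08 -0.005 0 0 0; 0 -0.1 -0.01 0 0 0; 0 -0.1 -0.01 0 0 0' - 30
python3 - <<'E'
from h import *
p=vision.camera('wrist');snap(p,'w3');t=vision.camera('top');snap(t,'t3',(140,240,100,75),4)
E
```

```text
t: 6.4
ee_pos: [0.4524, 0.402, 0.2094]
tcp_rot: [3.141, -0.003, 1.505]
force: [0.3, 0.3, -0.7]
opening: 0.0332
```

View pics/w3.png

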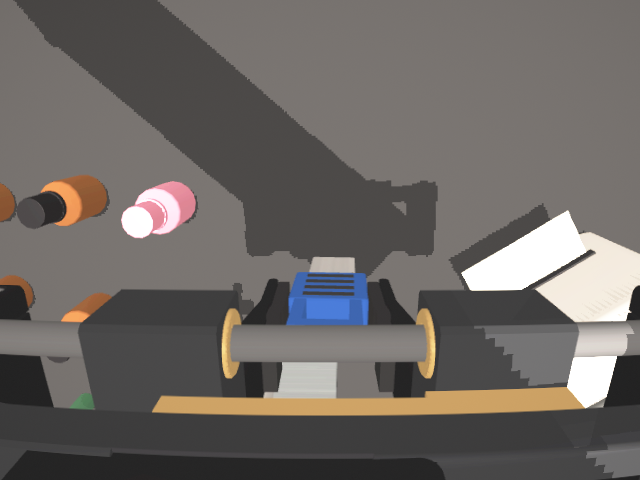

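View pics/t3.png

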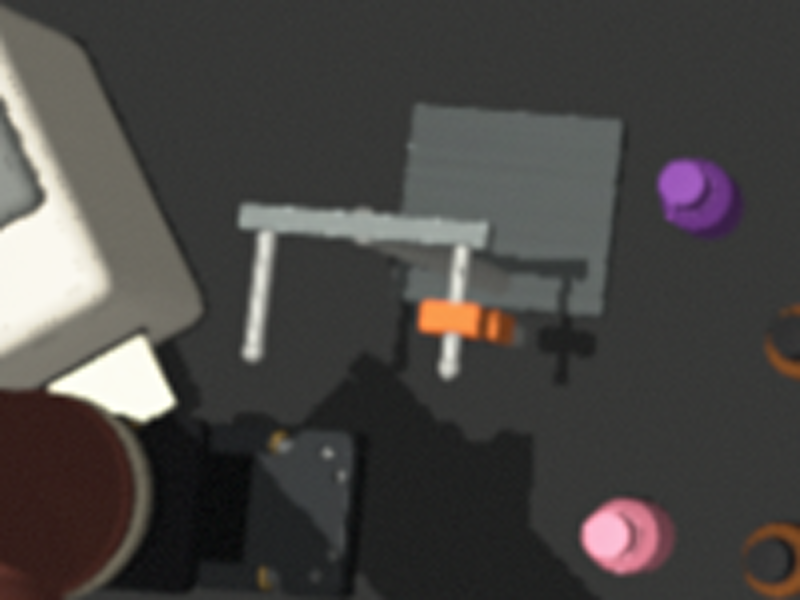

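Run:
```python
from h import *
t=vision.camera('top');s=vision.camera('side')
f=lambda x,y:np.array((290+x/4-.4,200+y/4-.4))
pts=[(65,173,0,165),(126,177,0,131),(204,187,0,85),(247,188,0,59),(330,198,0,13),(374,202,0,-13),(453,208,0,-59),(497,212,0,-85),(579,218,0,-131),(639,222,0,-165)]
def tf(q,x,y,z):
    c,s_=np.cos(q[2]),np.sin(q[2]);return [q[0]+c*x-s_*y,q[1]+s_*x+c*y,z]
def res(q):return np.concatenate([proj(t,tf(q,a/1000,b/1000,.052))-f(u,v) for u,v,a,b in pts])
o=least_squares(res,[.557,-.167,-.08],loss='soft_l1');print(o.x,o.fun.reshape(-1,2))
q=o.x
im=s['color'].copy()
for a,b,z in [(0,13,52),(0,-13,52),(0,165,52),(0,-165,52),(0,85,52),(0,-85,52)]:
    uv=proj(s,tf(q,a/1000,b/1000,z/1000));print(a,b,uv,(uv-[265,280])*5)
print('knob',tri([(t,f(332,394)),(s,(265+168/5,280+353/5))]))
```

```text
[ 0.5506 -0.1657 -0.0925] [[-0.1732  0.0717]
 [-0.6455  0.3723]
 [-0.1266 -0.3673]
 [ 0.4459  0.3776]
 [-0.2692 -0.3634]
 [ 0.0513 -0.3704]
 [ 0.3126 -0.1164]
 [ 0.6084 -0.1271]
 [ 0.0556  0.1183]
 [-0.2398  0.4038]]
0 13 [339.5859 318.6641] [372.9297 193.3207]
0 -13 [347.4246 325.3171] [412.1231 226.5856]
0 165 [298.7073 283.8859] [168.5366  19.4296]
0 -165 [399.2082 369.1352] [671.041  445.6761]
0 85 [319.2265 301.3603] [271.1323 106.8014]
0 -85 [370.615  344.9692] [528.0752 324.8458]
knob (array([ 0.4404, -0.1554,  0.0315]), [np.float64(0.0010505916093464756), np.float64(0.0010505916093464913)])
```

```bash
python3 d.py .546 -.165 .14 1.478
```

```text
shift [-0.558   0.13    0.0676] turn [ 0.0009 -0.0017  0.0234] dist 0.5769064376921046
t 6.6 pos [0.4549 0.4005 0.2084] rot [ 3.1407 -0.0017  1.5014] F [ 0.8627 -0.1659 -0.9972] op 0.0333
```

```bash
python3 -m handwheel '0 0 -0.03 0 0 0; -0.05 0 -0.05 0 0 0; -0.1 0 -0.05 0 0 0; -0.16 0 -0.05 0 0 0; -0.22 0 -0.05 0 0 0; -0.28 0.02 -0.05 0 0 0.01; -0.34 0.04 -0.04 0 0 0.02; -0.4 0.06 -0.02 0 0 0.0234; -0.45 0.09 0 0 0 0.0234; -0.5 0.12 0.03 0 0 0.0234; -0.54 0.13 0.05 0 0 0.0234; -0.558 0.13 0.0676 0 0 0.0234; -0.558 0.13 0.0676 0 0 0.0234; -0.558 0.13 0.0676 0 0 0.0234;-0.558 0.13 0.0676 0 0 0.0234'
cat > avg.py <<'E'
from h import *
def avg(n=6,cam='wrist'):
    P=[];Q=[]
    for i in range(n):
        p=vision.camera(cam);s=r.get_state();P.append(s['ee_pos']);Q.append(R.from_euler('xyz',s['tcp_rot']).as_quat())
    P=np.array(P);print('avg',P.mean(0),'sd',P.std(0),'rot',R.from_quat(Q).mean().as_euler('xyz'),'F',s['force'],'t',s['t'],'op',s['opening'])
    return p
if __name__=='__main__':
    p=avg();snap(p,sys.argv[1]);print(p['xyz'],p['orientation'])
E
python3 avg.py w4
```

```text
t: 8.48
ee_pos: [0.5468, -0.1637, 0.141]
tcp_rot: [3.139, -0.002, 1.48]
force: [1.0, -0.2, -1.1]
opening: 0.0334
avg [ 0.5464 -0.1643  0.1406] sd [0.0002 0.0003 0.0002] rot [ 3.1398 -0.002   1.4792] F [ 0.5183 -0.2407 -0.8177] t 8.775 op 0.0337584646411678
[ 0.4715 -0.1586  0.3216] [ 2.8629 -0.0026  1.4794]
```

View pics/w4.png

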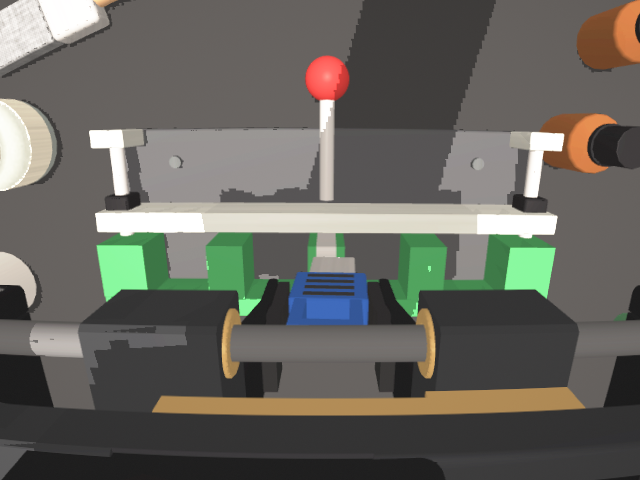

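Run:
```python
from h import *
im=cv2.imread('pics/w4.png');cv2.imwrite('pics/w4z.png',cv2.resize(im[195:305,260:400],None,fx=5,fy=5,interpolation=cv2.INTER_CUBIC))
cv2.imwrite('pics/w4y.png',cv2.resize(im[195:275,90:250],None,fx=5,fy=5,interpolation=cv2.INTER_CUBIC))
cv2.imwrite('pics/w4x.png',cv2.resize(im[195:275,400:560],None,fx=5,fy=5,interpolation=cv2.INTER_CUBIC))
```

```text
(no output)
```

View pics/w4z.png

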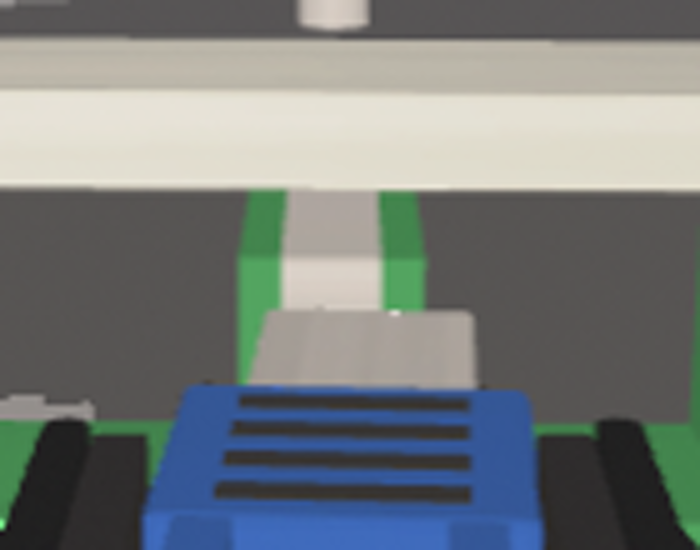

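View pics/w4y.png

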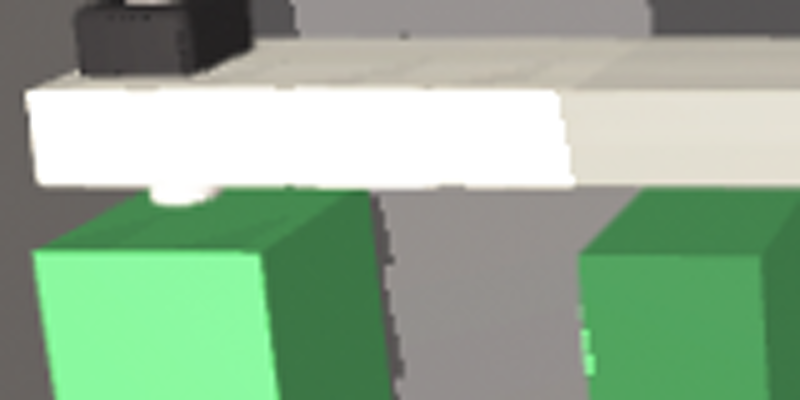

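View pics/w4x.png

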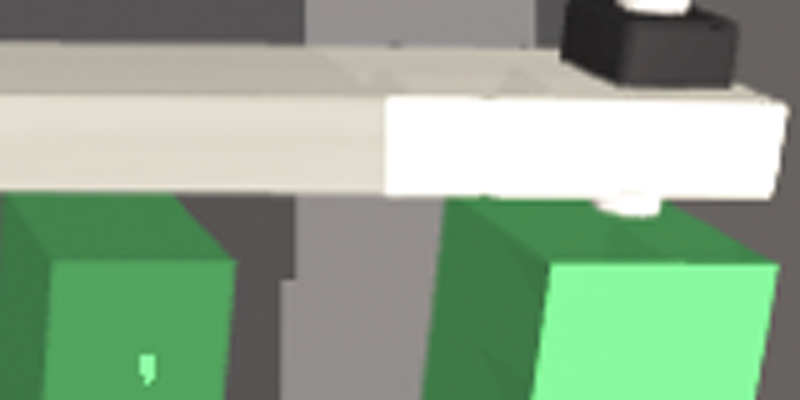

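```bash
cat > fit.py <<'E'
from h import *
def tf(q,x,y,z):
    c,s_=np.cos(q[2]),np.sin(q[2]);return [q[0]+c*x/1e3-s_*y/1e3,q[1]+s_*x/1e3+c*y/1e3,z/1e3]
def fitnest(p,pts,q0=(.5506,-.1657,-.0925)):
    o=least_squares(lambda q:np.concatenate([proj(p,tf(q,a,b,52))-uv for uv,a,b in pts]),q0,loss='soft_l1');return o.x,o.fun.reshape(-1,2)
def fitgauge(p,pts,x0):
    # x0: tip xyz, rpy
    o=least_squares(lambda q:np.concatenate([proj(p,R.from_euler('xyz',q[3:]).apply(np.array(X)/1e3)+q[:3])-uv for uv,X in pts]),x0,x_scale=[.01]*3+[.1]*3);return o.x,o.fun.reshape(-1,2)
def innest(q,X):
    c,s_=np.cos(q[2]),np.sin(q[2]);d=np.array(X[:2])-q[:2];return 1e3*np.array([c*d[0]+s_*d[1],-s_*d[0]+c*d[1]])
E
python3 - <<'E'
from fit import *
p=vision.camera('wrist')
f=lambda ox,oy:(lambda u,v:np.array((ox+u/5-.4,oy+v/5-.4)))
Y,Z,X=f(90,195),f(260,195),f(400,195)
pts=[(Y(32,250),0,-165),(Y(262,253),0,-131),(Y(582,253),0,-85),(Y(762,257),0,-59),(Z(237,258),0,-13),(Z(426,259),0,13),(X(50,261),0,59),(X(235,262),0,85),(X(550,263),0,131),(X(778,264),0,165)]
q,e=fitnest(p,pts);print('nest',q);print(e.T)
for uv in [Y(38,186),Y(575,187),Z(350,189),X(385,195),X(775,199)]:
    print('rail edge in nest',innest(q,atz(p,uv,.052)))
g=[(Z(187,388),(-7,-17,36)),(Z(530,393),(-7,17,36)),(Z(145,516),(-7,-17,68)),(Z(541,520),(-7,17,68)),(Z(267,312),(-2.5,-12,0)),(Z(474,313),(-2.5,12,0))]
x,e=fitgauge(p,g,[.547,-.165,.1,0,0,-.09]);print('gauge',x,'\n',e.T);print('tip in nest',innest(q,x[:2]))
E
```

```text
nest [ 0.5537 -0.167  -0.0986]
[[-0.58   -1.1086 -1.3977 -0.5936  0.2979 -0.1128  0.877   0.5701  1.0064
   0.6292]
 [ 0.144  -0.0988  0.3657 -0.1831  0.0376  0.0603  0.024   0.0107  0.1044
   0.0886]]
rail edge in nest [  -9.5992 -162.1676]
rail edge in nest [ -9.8367 -84.241 ]
rail edge in nest [-10.0591   2.4254]
rail edge in nest [ -9.893  105.0597]
rail edge in nest [ -9.7285 162.4413]
gauge [ 0.5502 -0.162   0.0951  0.0509  0.0005 -0.0838] 
 [[ 0.351  -0.4405 -0.2568  0.2999  0.3596 -0.3125]
 [-0.5714 -0.91    0.2307  0.4699  0.324   0.4507]]
tip in nest [-3.8896  4.624 ]
```

```bash
python3 -m handwheel '-0.001 0 0.01 0 -0.02 0.003; -0.0015 0 0.02 0 -0.04 0.006; -0.0026 0 0.03 0 -0.051 0.01; -0.0026 0 0.038 0 -0.051 0.01; -0.0026 0 0.038 0 -0.051 0.01; -0.0026 0 0.038 0 -0.051 0.01'; python3 avg.py w5;python3 - <<'E'
from h import *
im=cv2.imread('pics/w5.png');cv2.imwrite('pics/w5z.png',cv2.resize(im[195:305,260:400],None,fx=5,fy=5,interpolation=cv2.INTER_CUBIC))
E
```

```text
t: 9.57
ee_pos: [0.546, -0.1676, 0.1024]
tcp_rot: [3.14, 0.049, 1.468]
force: [0.4, 0.2, -0.5]
opening: 0.0336
avg [ 0.546  -0.1675  0.1025] sd [0.     0.0001 0.0001] rot [3.1396 0.0491 1.468 ] F [ 0.9656 -0.6073 -0.8258] t 9.875 op 0.03324667960822725
[ 0.4722 -0.1514  0.2835] [2.8625 0.0484 1.4688]
```

View pics/w5.png

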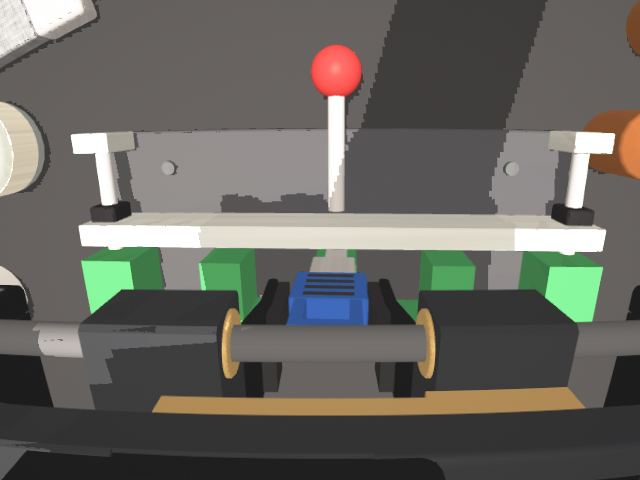

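View pics/w5z.png

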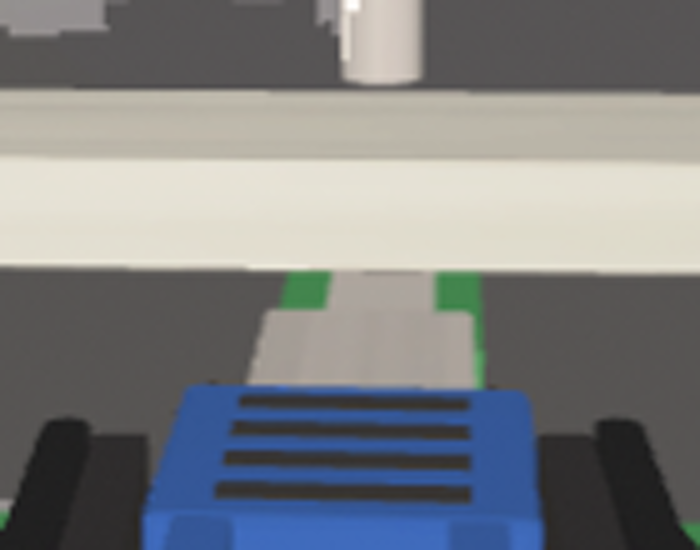

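Run:
```python
from h import *
im=cv2.imread('pics/w5.png')
cv2.imwrite('pics/w5y.png',cv2.resize(im[200:310,75:235],None,fx=5,fy=5,interpolation=cv2.INTER_CUBIC))
cv2.imwrite('pics/w5x.png',cv2.resize(im[200:310,440:600],None,fx=5,fy=5,interpolation=cv2.INTER_CUBIC))
```

```text
(no output)
```

View pics/w5y.png

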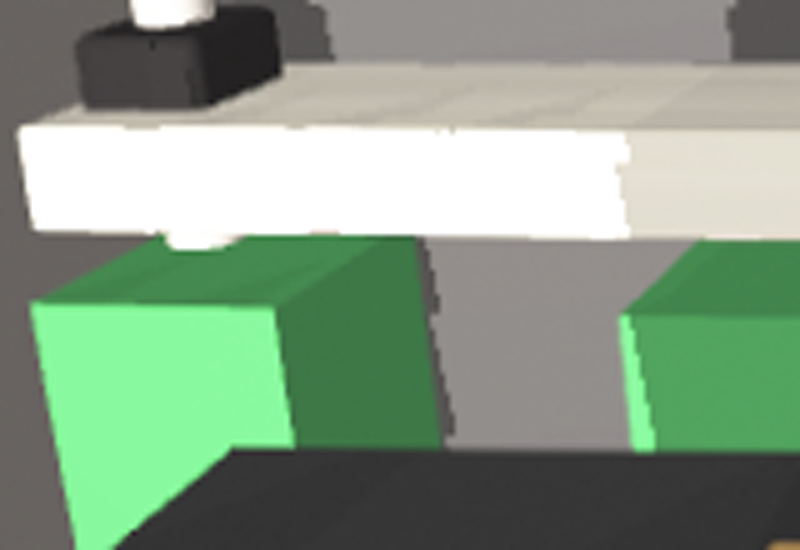

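View pics/w5x.png

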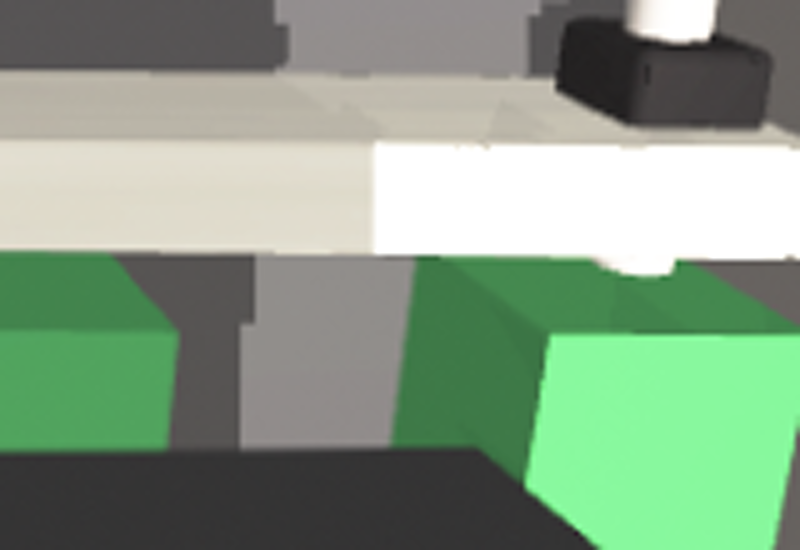

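Run:
```python
from fit import *
p=vision.camera('wrist')
f=lambda ox,oy:(lambda u,v:np.array((ox+u/5-.4,oy+v/5-.4)))
Y,Z,X=f(75,200),f(260,195),f(440,200)
pts=[(Y(32,302),0,-165),(Y(275,307),0,-131),(Y(622,314),0,-85),(X(178,330),0,85),(X(548,333),0,131)]
q,e=fitnest(p,pts);print('nest',q);print(e.T)
for uv in [Y(38,230),Y(620,240),Z(350,270),X(375,253),X(780,260)]:
    print('rail edge in nest',innest(q,atz(p,uv,.052)))
g=[(Z(187,388),(-7,-17,36)),(Z(530,393),(-7,17,36)),(Z(145,516),(-7,-17,68)),(Z(541,520),(-7,17,68)),(Z(267,312),(-2.5,-12,0)),(Z(474,313),(-2.5,12,0))]
x,e=fitgauge(p,g,[.547,-.165,.06,0,0,-.09]);print('gauge',x,'\n',e.T);print('tip in nest',innest(q,x[:2]))
for z in (.056,.059,.062,.065):
    a=innest(q,atz(p,Z(267,312),z));b=innest(q,atz(p,Z(474,313),z));print(z,a,b,(a+b)/2+[2.5,0])
```

```text
nest [ 0.5536 -0.1666 -0.0981]
[[-0.7991 -0.8315 -0.6251  1.1266  1.7766]
 [ 0.1731  0.1194 -0.0694  0.1654  0.0975]]
rail edge in nest [  -9.9001 -161.7122]
rail edge in nest [ -9.5851 -83.9315]
rail edge in nest [-9.9095 -3.4515]
rail edge in nest [-10.0378 107.1232]
rail edge in nest [ -9.566  157.6795]
gauge [ 0.5499 -0.167   0.0571 -0.      0.0004 -0.0942] 
 [[ 0.351  -0.4405 -0.2568  0.2999  0.3596 -0.3125]
 [-0.5714 -0.91    0.2307  0.4699  0.324   0.4507]]
tip in nest [-3.5571 -0.8199]
0.056 [ -5.8309 -13.1396] [-6.0076 11.3707] [-3.4192 -0.8844]
0.059 [ -6.8414 -12.8725] [-7.0158 11.3145] [-4.4286 -0.779 ]
0.062 [ -7.852  -12.6054] [-8.0241 11.2583] [-5.438  -0.6736]
0.065 [ -8.8626 -12.3383] [-9.0323 11.202 ] [-6.4474 -0.5681]
```

Run:
```python
from h import *
s=st();M=R.from_euler('xyz',s['tcp_rot'])
print('down10',M.inv().apply([0,0,-.01]),'x1',M.inv().apply([.001,0,0]),'y1',M.inv().apply([0,.001,0]))
```

```text
t 9.93 pos [ 0.5459 -0.1674  0.1024] rot [3.1399 0.0491 1.4683] F [ 0.2446  0.0561 -1.119 ] op 0.033
down10 [ 0.0005 -0.      0.01  ] x1 [ 0.0001  0.001  -0.    ] y1 [ 0.001  -0.0001 -0.    ]
```

```bash
python3 -m handwheel '0.0008 0 0.006 0 0 0; 0.001 0 0.012 0 0 0; 0.0013 0 0.018 0 0 0; 0.0016 0 0.022 0 0 0; 0.0016 0 0.022 0 0 0'; python3 avg.py w6;python3 - <<'E'
from h import *
im=cv2.imread('pics/w6.png');cv2.imwrite('pics/w6z.png',cv2.resize(im[195:305,260:400],None,fx=5,fy=5,interpolation=cv2.INTER_CUBIC))
E
```

```text
t: 10.55
ee_pos: [0.5457, -0.1668, 0.0799]
tcp_rot: [3.141, 0.049, 1.468]
force: [0.0, -0.1, -0.1]
opening: 0.0335
avg [ 0.5461 -0.1669  0.0804] sd [0.0001 0.     0.0001] rot [3.1397 0.0491 1.4682] F [ 0.2884  0.7684 -1.1687] t 10.85 op 0.03351704746372297
[ 0.4724 -0.1509  0.2615] [2.8623 0.0484 1.4689]
```

View pics/w6z.png

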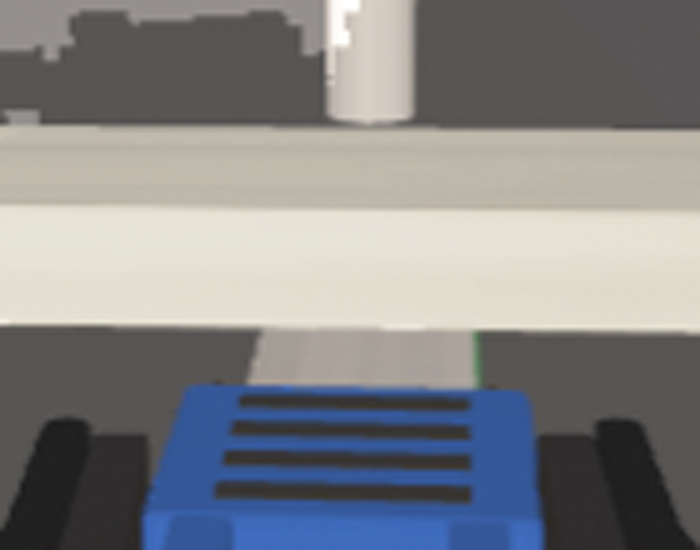

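```bash
python3 -m handwheel '0.0002 0 0.006 0 0 0; 0.0005 0 0.012 0 0 0; 0.0008 0 0.017 0 0 0; 0.001 0 0.021 0 0 0; 0.001 0 0.021 0 0 0'; python3 avg.py w7;python3 -m handwheel '0 0 0.0015 0 0 0; 0 0 0.0025 0 0 0; 0 0 0.0025 0 0 0'; python3 avg.py w7
```

```text
t: 11.48
ee_pos: [0.546, -0.1669, 0.0591]
tcp_rot: [3.14, 0.049, 1.468]
force: [-1.1, -0.3, -0.4]
opening: 0.0335
avg [ 0.5463 -0.167   0.0596] sd [0.0001 0.     0.0001] rot [3.1394 0.0491 1.4682] F [ 0.2608 -0.0862 -0.1868] t 11.775 op 0.03349960457036879
[ 0.4725 -0.151   0.2406] [2.8619 0.0484 1.4689]
t: 12.15
ee_pos: [0.5463, -0.167, 0.0571]
tcp_rot: [3.139, 0.049, 1.468]
force: [0.3, -0.2, -0.7]
opening: 0.0336
avg [ 0.5464 -0.1671  0.0572] sd [0. 0. 0.] rot [3.1392 0.049  1.4682] F [ 0.2646  0.3372 -0.8581] t 12.45 op 0.033483415163393045
[ 0.4725 -0.1511  0.2382] [2.8619 0.0484 1.4689]
```

```bash
python3 -m handwheel '0 0 0.0015 0 0 0; 0 0 0.003 0 0 0; 0 0 0.003 0 0 0'; python3 avg.py w8
python3 - <<'E'
from h import *
im=cv2.imread('pics/w8.png');cv2.imwrite('pics/w8z.png',cv2.resize(im[215:345,240:420],None,fx=4,fy=4,interpolation=cv2.INTER_CUBIC))
p=vision.camera('side');snap(p,'s8',(340,310,80,60),5)
E
```

```text
t: 12.82
ee_pos: [0.5472, -0.1673, 0.0561]
tcp_rot: [3.137, 0.048, 1.468]
force: [-5.3, 2.8, 18.4]
opening: 0.0334
avg [ 0.5472 -0.1673  0.0561] sd [0. 0. 0.] rot [3.1374 0.0482 1.468 ] F [-7.1007  2.8061 17.9612] t 13.125 op 0.033266555050551885
[ 0.473  -0.1514  0.2369] [2.8602 0.0475 1.4687]
```

View pics/w8z.png

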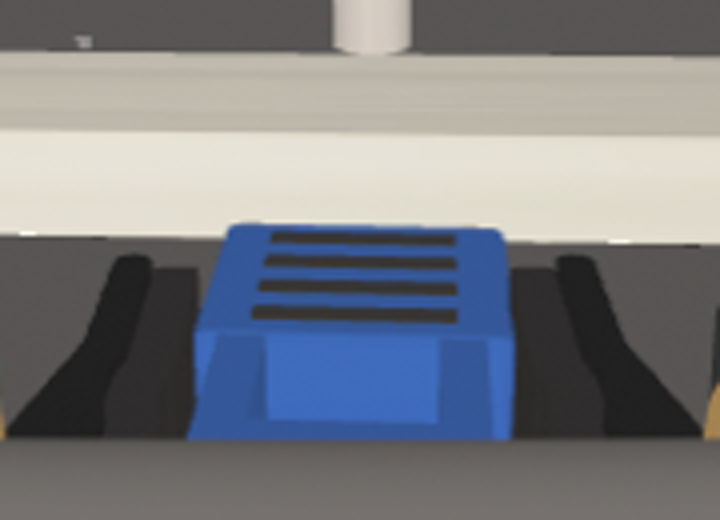

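View pics/s8.png

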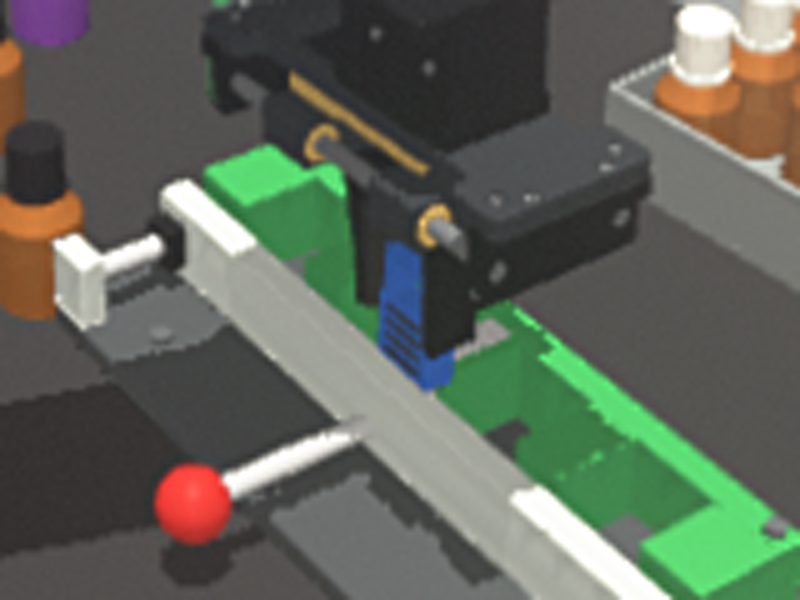

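```bash
python3 -m handwheel '-0.0 -0.0005 -0.002 0 0 0; 0 -0.0005 -0.002 0 0 0'; python3 -m handwheel '0 0 0 0 0 0; 0 0 0 0 0 0; 0 0 0 0 0 0; 0 0 0 0 0 0' 0.7; python3 avg.py w9; python3 -m handwheel '-0.0007 0 -0.015 0 0 0; -0.0015 0 -0.03 0 0 0; -0.003 0 -0.06 0 0 0; -0.004 0 -0.08 0 0 0;-0.004 0 -0.08 0 0 0;-0.004 0 -0.08 0 0 0'; python3 avg.py w10
```

```text
t: 13.42
ee_pos: [0.5469, -0.1671, 0.0582]
tcp_rot: [3.137, 0.048, 1.468]
force: [-0.4, -0.4, -1.2]
opening: 0.0334
t: 13.92
ee_pos: [0.5469, -0.1671, 0.0582]
tcp_rot: [3.137, 0.048, 1.468]
force: [-0.2, -0.1, -0.1]
opening: 0.0594
avg [ 0.5469 -0.1672  0.0582] sd [0. 0. 0.] rot [3.137  0.0482 1.468 ] F [-0.1811 -0.024   0.0658] t 14.225 op 0.06026323956422841
[ 0.4726 -0.1513  0.239 ] [2.8597 0.0475 1.4687]
t: 14.98
ee_pos: [0.5463, -0.1671, 0.1381]
tcp_rot: [3.137, 0.048, 1.468]
force: [0.1, -0.0, 0.0]
opening: 0.0605
avg [ 0.5461 -0.1672  0.1377] sd [0.0001 0.0001 0.0001] rot [3.138  0.0483 1.4681] F [0.2838 0.7057 0.4821] t 15.275 op 0.06087677990220632
[ 0.472  -0.1513  0.3185] [2.8608 0.0477 1.4687]
```

View pics/w10.png

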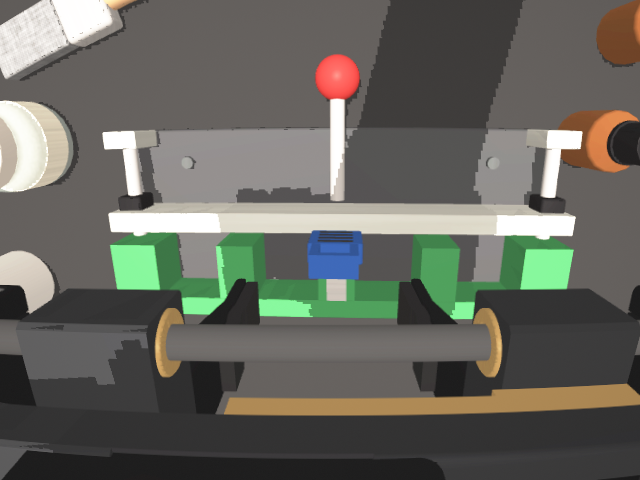

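```bash
python3 - <<'E'
from h import *
p=vision.camera('wrist');im=p['color']
b,g,rr=[im[:,:,i].astype(int) for i in range(3)]
m=((rr>120)&(g<60)&(b<60)).astype(np.uint8);m[:,420:]=0
n,l,s,c=cv2.connectedComponentsWithStats(m);i=1+s[1:,4].argmax();print(s[i],c[i]);uv=s[i][:2]+s[i][2:4]/2-.5
k=atz(p,uv,.032);print('knob',k)
E
python3 d.py .4415 -.156 .1 1.474
```

```text
[345  83  14  16  26] [352.      92.3462]
knob [ 0.4514 -0.1471  0.032 ]
shift [ 0.0023 -0.1055  0.0374] turn [ 0.0038  0.0484 -0.0059] dist 0.11198843244437402
t 15.32 pos [ 0.5463 -0.1673  0.1379] rot [3.1377 0.0484 1.468 ] F [0.664  0.1361 0.2854] op 0.0609
```

```bash
cat > knob.py <<'E'
from h import *
p=vision.camera('wrist');h=cv2.cvtColor(p['color'],cv2.COLOR_BGR2HSV)
m=(((h[...,0]<5)|(h[...,0]>174))&(h[...,1]>180)&(h[...,2]>60)).astype(np.uint8)
n,l,s,c=cv2.connectedComponentsWithStats(m);i=1+s[1:,4].argmax();print(s[i],c[i]);uv=s[i][:2]+s[i][2:4]/2-.5
print('knob',atz(p,uv,.032));st()
E
python3 knob.py
```

```text
[316  65  43  33 204] [340.4608  88.201 ]
knob [ 0.4443 -0.1562  0.032 ]
t 15.38 pos [ 0.5463 -0.1673  0.138 ] rot [3.1375 0.0483 1.468 ] F [0.2771 0.1489 0.1074] op 0.0607
```

```bash
python3 -m handwheel '0 -0.05 0 0 0.02 0; 0.002 -0.1 0.01 0.003 0.048 -0.006; 0.002 -0.105 0.037 0.0038 0.0484 -0.006; 0.002 -0.105 0.037 0.0038 0.0484 -0.006; 0.002 -0.105 0.037 0.0038 0.0484 -0.006; 0.002 -0.105 0.037 0.0038 0.0484 -0.006' 0.7; python3 avg.py w11; python3 knob.py
```

```text
t: 16.12
ee_pos: [0.4431, -0.1565, 0.1013]
tcp_rot: [3.14, 0.001, 1.474]
force: [0.4, 0.6, 0.0]
opening: 0.0613
avg [ 0.4425 -0.1564  0.1008] sd [0.0002 0.     0.0002] rot [3.1411 0.0003 1.4742] F [-0.0722  0.2468 -0.6992] t 16.425 op 0.060828768150501505
[ 0.3679 -0.1497  0.282 ] [ 2.8641 -0.0006  1.4748]
[307 221  45  45 884] [329.1799 243.043 ]
knob [ 0.4416 -0.1561  0.032 ]
t 16.48 pos [ 0.4421 -0.1563  0.1006] rot [3.1414 0.     1.4741] F [0.0047 0.1811 0.0918] op 0.0609
```

View pics/w11.png

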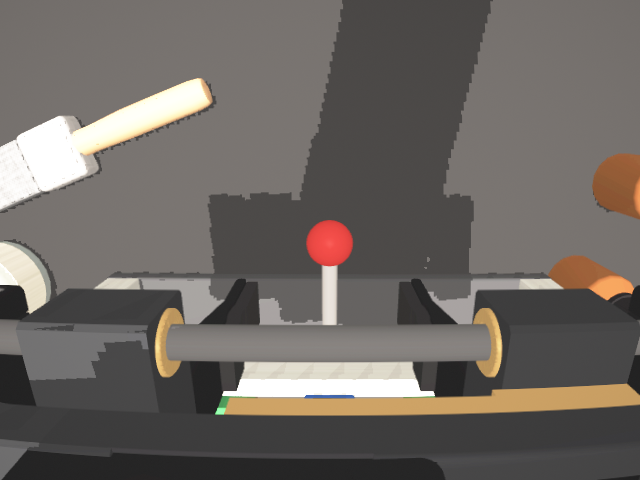

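```bash
python3 -m handwheel '0 -0.001 0.04 0 0 0; 0 -0.001 0.07 0 0 0; 0 -0.001 0.086 0 0 0; 0 -0.001 0.086 0 0 0; 0 -0.001 0.086 0 0 0' 0.7; python3 -m handwheel '0 0 0 0 0 0; 0 0 0 0 0 0; 0 0 0 0 0 0; 0 0 0 0 0 0; 0 0 0 0 0 0' 0.2 20; python3 avg.py w12
```

```text
t: 17.1
ee_pos: [0.442, -0.1565, 0.0155]
tcp_rot: [3.14, 0.0, 1.474]
force: [-0.5, 0.2, -0.0]
opening: 0.0613
t: 17.73
ee_pos: [0.442, -0.1557, 0.0155]
tcp_rot: [3.14, -0.001, 1.474]
force: [-0.4, 4.5, 0.6]
opening: 0.0266
avg [ 0.442  -0.1558  0.0155] sd [0. 0. 0.] rot [ 3.1403 -0.0007  1.4745] F [0.0547 5.0379 1.1759] t 18.025 op 0.02643543287277913
[ 0.3674 -0.1493  0.1968] [ 2.8631 -0.0014  1.4752]
```

View pics/w12.png

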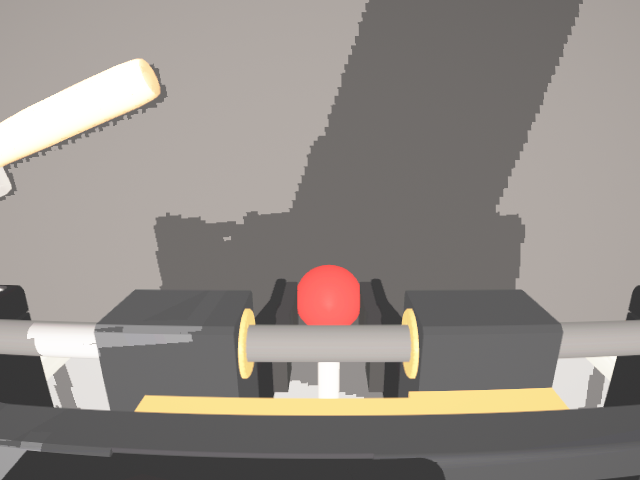

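```bash
python3 -m handwheel '0 0.001 0 0 0 0; 0 0.002 0 0 0 0; 0 0.003 0 0 0 0; 0 0.004 0 0 0 0; 0 0.004 0 0 0 0'; python3 avg.py w13;python3 -m handwheel '0 0.001 0 0 0 0; 0 0.0015 0 0 0 0; 0 0.0015 0 0 0 0'; python3 avg.py w13
```

```text
t: 18.65
ee_pos: [0.4447, -0.1559, 0.0154]
tcp_rot: [-3.14, -0.001, 1.474]
force: [-5.8, 4.1, 8.5]
opening: 0.0265
avg [ 0.4447 -0.1559  0.0154] sd [0. 0. 0.] rot [-3.1402 -0.0013  1.4743] F [-6.0241  4.8642  7.4251] t 18.95 op 0.026831330759490846
[ 0.3705 -0.1496  0.1968] [ 2.8657 -0.002   1.4749]
t: 19.32
ee_pos: [0.4449, -0.1559, 0.0153]
tcp_rot: [-3.138, -0.002, 1.474]
force: [-6.4, 4.3, 9.0]
opening: 0.0266
avg [ 0.4449 -0.156   0.0153] sd [0. 0. 0.] rot [-3.1377 -0.0019  1.474 ] F [-6.2675  4.3259  9.6157] t 19.625 op 0.026547942805111475
[ 0.3712 -0.1497  0.197 ] [ 2.8683 -0.0026  1.4747]
```

```bash
python3 -m handwheel '0 0.002 0 0 0 0; 0 0.003 0 0 0 0; 0 0.004 0 0 0 0; 0 0.004 0 0 0 0';  python3 - <<'E'
from avg import *
avg();p=vision.camera('top');snap(p,'t13',(380,260,90,60),5)
E
```

```text
t: 20.12
ee_pos: [0.4467, -0.1561, 0.0152]
tcp_rot: [-3.133, -0.003, 1.474]
force: [-10.0, 4.4, 14.9]
opening: 0.0264
avg [ 0.4468 -0.1561  0.0152] sd [0. 0. 0.] rot [-3.1335 -0.0029  1.4735] F [-9.7453  4.9549 15.2632] t 20.425 op 0.026718241779381723
```

View pics/t13.png

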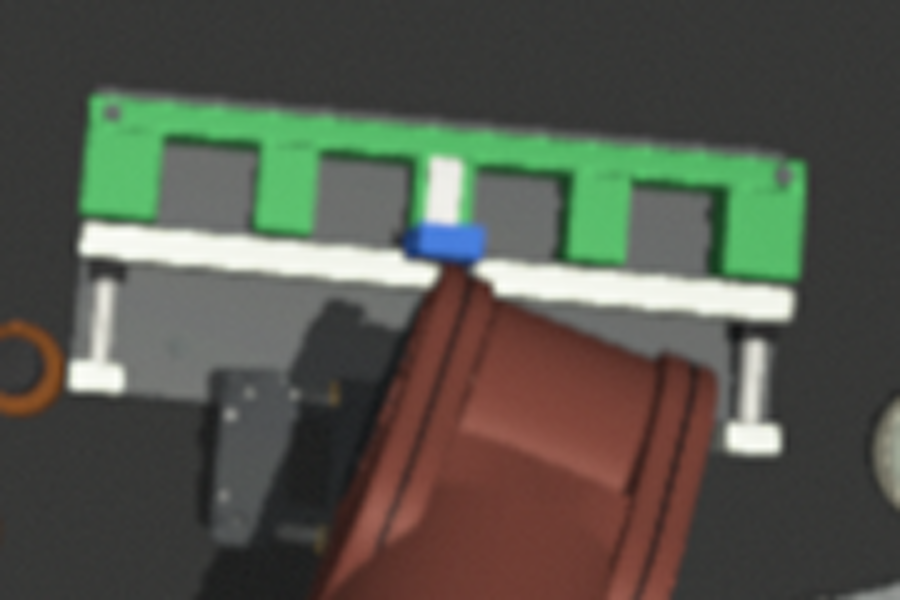

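```bash
python3 -m handwheel '0 0.002 -0.001 0 0 0; 0 0.004 -0.001 0 0 0; 0 0.005 -0.001 0 0 0; 0 0.005 -0.001 0 0 0';  python3 avg.py w14
```

```text
t: 20.98
ee_pos: [0.4467, -0.1561, 0.0152]
tcp_rot: [-3.124, -0.005, 1.473]
force: [-18.7, 5.8, 16.6]
opening: 0.0269
avg [ 0.4467 -0.1561  0.0152] sd [0. 0. 0.] rot [-3.1239 -0.0045  1.4727] F [-18.0971   5.0782  16.9606] t 21.275 op 0.026820872244564888
[ 0.3755 -0.1505  0.1978] [ 2.882  -0.0052  1.4734]
```

View pics/w14.png

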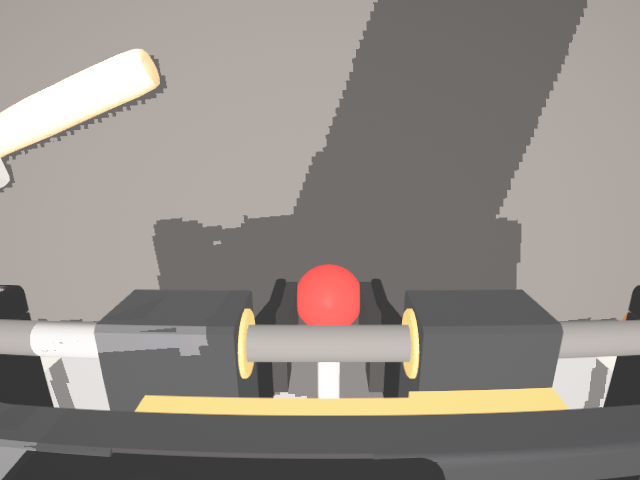

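```bash
python3 -m handwheel '0 0.001 0 0 0 0; 0 0.001 0 0 0 0' - 10; python3 -m handwheel '0 0 0 0 0 0; 0 0 0 0 0 0; 0 0 0 0 0 0; 0 0 0 0 0 0' 0.7; python3 avg.py w15; python3 -m handwheel '0 0 -0.03 0 0 0; 0 0 -0.06 0 0 0; 0 0 -0.1 0 0 0; 0 0 -0.13 0 0 0; 0 0 -0.13 0 0 0'; python3 avg.py w15
```

```text
t: 21.52
ee_pos: [0.4473, -0.1562, 0.0152]
tcp_rot: [-3.123, -0.005, 1.473]
force: [-3.3, 2.4, 5.4]
opening: 0.0274
t: 22.02
ee_pos: [0.4474, -0.1564, 0.0151]
tcp_rot: [-3.123, -0.004, 1.472]
force: [0.3, 0.2, -0.3]
opening: 0.0572
avg [ 0.4473 -0.1562  0.0151] sd [0. 0. 0.] rot [-3.1231 -0.0045  1.4726] F [0.3909 0.1166 0.1397] t 22.325 op 0.060842924863094505
[ 0.3762 -0.1506  0.1978] [ 2.8829 -0.0053  1.4733]
t: 22.95
ee_pos: [0.4512, -0.1573, 0.1472]
tcp_rot: [-3.127, -0.005, 1.473]
force: [0.2, -0.1, -0.5]
opening: 0.0609
avg [ 0.4493 -0.1569  0.1445] sd [0.0005 0.0001 0.0006] rot [-3.1223 -0.0047  1.4726] F [-0.1445 -0.159   0.0552] t 23.25 op 0.06085126572967116
[ 0.3782 -0.1513  0.3269] [ 2.8848 -0.0051  1.4733]
```

View pics/w15.png

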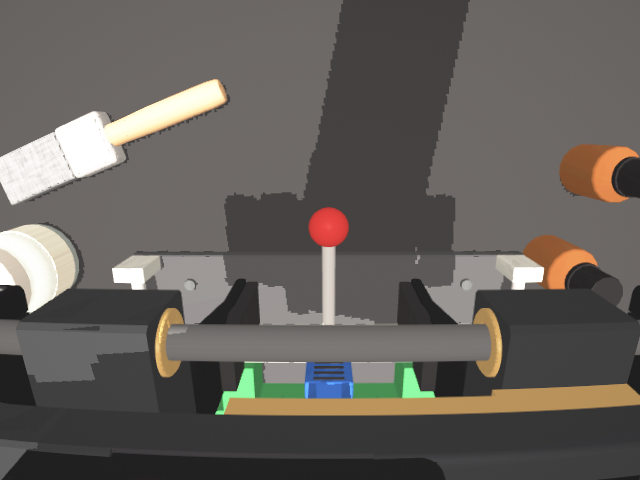

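```bash
python3 d.py .5500 -.1665 .135 1.474
```

```text
shift [0.0003 0.1016 0.0071] turn [-0.0203 -0.0044 -0.0015] dist 0.10187923153556927
t 23.25 pos [ 0.449  -0.1569  0.1441] rot [-3.1213 -0.0044  1.4725] F [-0.1445 -0.159   0.0552] op 0.0609
```

```bash
python3 -m handwheel '0 0.05 0 -0.01 -0.004 0; 0 0.1 0.004 -0.02 -0.0044 -0.0015; 0.0003 0.1016 0.0071 -0.0203 -0.0044 -0.0015; 0.0003 0.1016 0.0071 -0.0203 -0.0044 -0.0015; 0.0003 0.1016 0.0071 -0.0203 -0.0044 -0.0015' 0.7; python3 avg.py w16;python3 - <<'E'
from h import *
im=cv2.imread('pics/w16.png');cv2.imwrite('pics/w16z.png',cv2.resize(im[190:310,250:410],None,fx=5,fy=5,interpolation=cv2.INTER_CUBIC))
cv2.imwrite('pics/w16y.png',cv2.resize(im[190:310,90:250],None,fx=5,fy=5,interpolation=cv2.INTER_CUBIC))
E
```

```text
t: 23.88
ee_pos: [0.549, -0.1668, 0.1351]
tcp_rot: [-3.141, -0.0, 1.473]
force: [-0.5, 0.1, -0.7]
opening: 0.0609
avg [ 0.5496 -0.1665  0.1355] sd [0.0002 0.0001 0.0001] rot [ 3.1409 -0.0007  1.4738] F [ 0.4178  0.4158 -0.3778] t 24.175 op 0.06079243546261983
[ 0.4753 -0.1599  0.3167] [ 2.8636 -0.0013  1.4747]
```

View pics/w16z.png

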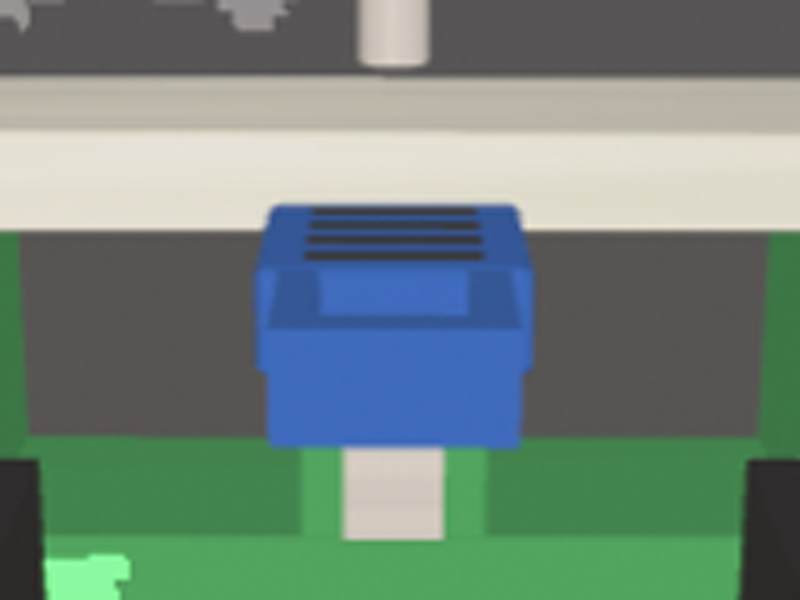

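View pics/w16y.png

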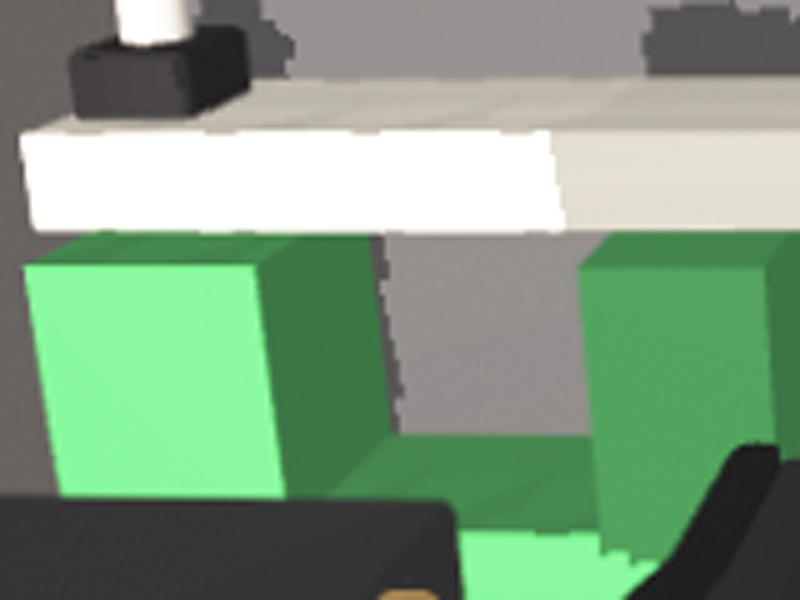

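Run:
```python
from h import *
p=vision.camera('wrist')
print(atz(p,(328.4,267),.107));st()
```

```text
[ 0.5511 -0.1668  0.107 ]
t 24.23 pos [ 0.5499 -0.1665  0.1353] rot [ 3.141  -0.0003  1.4741] F [-0.1835 -0.0696  0.0929] op 0.0608
```

```bash
python3 -m handwheel '-0.0003 0.0012 0.04 0 0 0; -0.0003 0.0012 0.065 0 0 0; -0.0003 0.0012 0.078 0 0 0; -0.0003 0.0012 0.078 0 0 0; -0.0003 0.0012 0.078 0 0 0' 0.7;python3 avg.py w17; python3 -m handwheel '0 0 0 0 0 0; 0 0 0 0 0 0; 0 0 0 0 0 0; 0 0 0 0 0 0; 0 0 0 0 0 0' 0.2 25; python3 avg.py w17
```

```text
t: 24.85
ee_pos: [0.5518, -0.1671, 0.0583]
tcp_rot: [3.14, -0.0, 1.474]
force: [-0.3, -0.3, 0.3]
opening: 0.0608
avg [ 0.5517 -0.1669  0.0581] sd [0.0002 0.0001 0.0002] rot [ 3.1397 -0.0005  1.4741] F [ 0.7696 -0.91   -0.5392] t 25.15 op 0.06074149239544877
[ 0.4768 -0.1603  0.2391] [ 2.8628 -0.0012  1.4748]
t: 25.78
ee_pos: [0.5514, -0.1667, 0.0578]
tcp_rot: [3.14, -0.001, 1.474]
force: [-0.4, 1.2, 0.8]
opening: 0.0334
avg [ 0.5514 -0.1667  0.0578] sd [0. 0. 0.] rot [ 3.1404 -0.0007  1.4743] F [-0.6224  1.5883  2.3005] t 26.075 op 0.03397396433577182
[ 0.4768 -0.1602  0.239 ] [ 2.8631 -0.0014  1.4749]
```

View pics/w17.png

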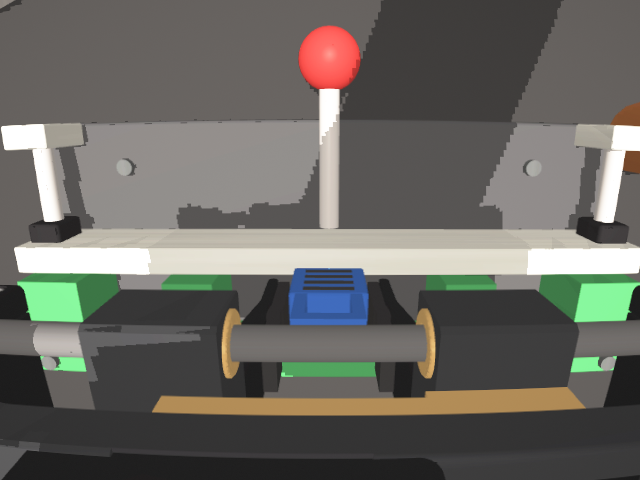

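```bash
python3 -m handwheel '0 0 -0.003 0 0 0; 0 0 -0.006 0 0 0; 0 0 -0.009 0 0 0; 0 0 -0.012 0 0 0'; python3 -m handwheel '0 0 -0.004 0 0 0; 0 0 -0.008 0 0 0; 0 0 -0.012 0 0 0; 0 0 -0.016 0 0 0'; python3 -m handwheel '0 0 -0.005 0 0 0; 0 0 -0.01 0 0 0; 0 0 -0.02 0 0 0; 0 0 -0.04 0 0 0; 0 0 -0.06 0 0 0; 0 0 -0.06 0 0 0'; python3 avg.py w18;python3 - <<'E'
from h import *
im=cv2.imread('pics/w18.png');cv2.imwrite('pics/w18z.png',cv2.resize(im[190:310,250:410],None,fx=5,fy=5,interpolation=cv2.INTER_CUBIC))
E
```

```text
t: 26.58
ee_pos: [0.5514, -0.1669, 0.0702]
tcp_rot: [3.14, -0.001, 1.474]
force: [-0.3, -0.8, 0.0]
opening: 0.0337
t: 27.08
ee_pos: [0.5514, -0.1669, 0.0865]
tcp_rot: [3.14, -0.001, 1.474]
force: [0.4, 0.2, 0.0]
opening: 0.0334
t: 27.82
ee_pos: [0.5523, -0.1673, 0.1482]
tcp_rot: [3.137, -0.001, 1.474]
force: [-0.7, 0.4, -1.0]
opening: 0.0334
avg [ 0.551  -0.1668  0.146 ] sd [0.0003 0.0001 0.0005] rot [ 3.1408 -0.0007  1.4741] F [ 0.25    0.2313 -0.0502] t 28.125 op 0.033091559674260286
[ 0.4764 -0.1602  0.327 ] [ 2.8644 -0.0013  1.4748]
```

View pics/w18.png

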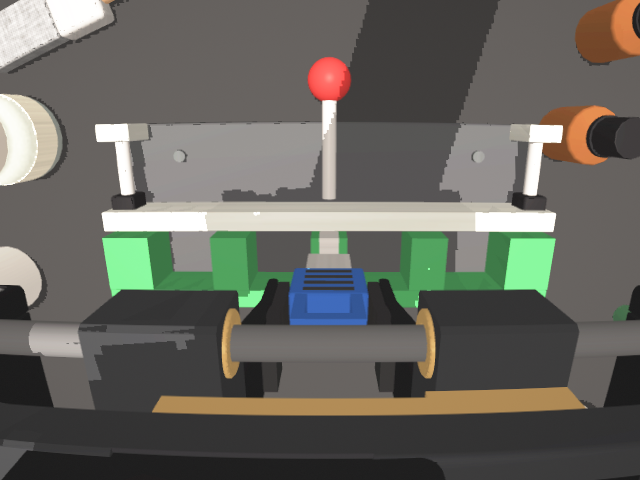

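View pics/w18z.png

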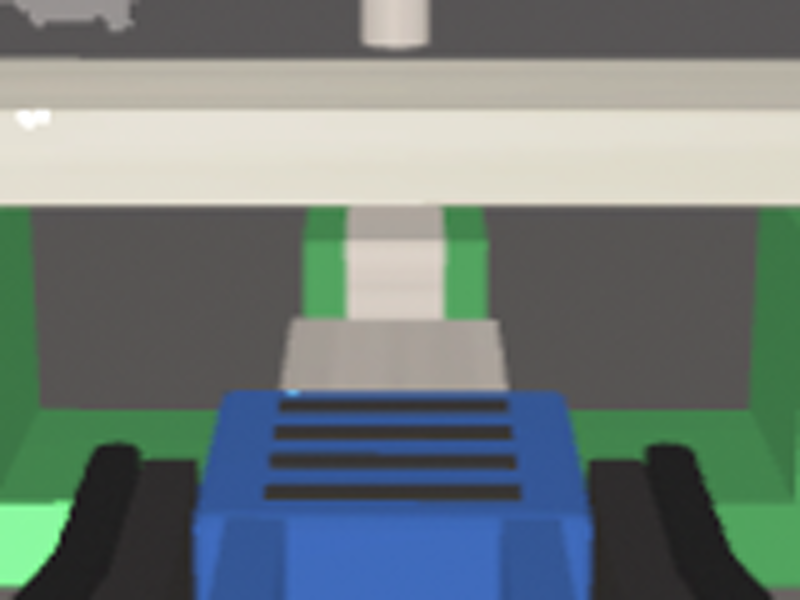

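```bash
python3 d.py .475 .3983 .2045 1.499
```

```text
shift [ 0.5552 -0.1301 -0.0585] turn [ 0.0001 -0.0006 -0.025 ] dist 0.5731845922199729
t 28.12 pos [ 0.5508 -0.1668  0.1457] rot [ 3.1415 -0.0006  1.474 ] F [ 0.25    0.2313 -0.0502] op 0.0331
```

```bash
python3 -m handwheel '0 -0.02 -0.04 0 0 0; 0 -0.06 -0.08 0 0 0; 0.04 -0.1 -0.11 0 0 0; 0.09 -0.13 -0.11 0 0 0; 0.15 -0.15 -0.11 0 0 -0.01; 0.21 -0.15 -0.11 0 0 -0.02; 0.27 -0.15 -0.11 0 0 -0.025; 0.33 -0.15 -0.11 0 0 -0.025; 0.39 -0.15 -0.11 0 0 -0.025; 0.45 -0.15 -0.11 0 0 -0.025; 0.5 -0.145 -0.1 0 0 -0.025; 0.54 -0.135 -0.08 0 0 -0.025; 0.5552 -0.1301 -0.0585 0 0 -0.025; 0.5552 -0.1301 -0.0585 0 0 -0.025; 0.5552 -0.1301 -0.0585 0 0 -0.025; 0.5552 -0.1301 -0.0585 0 0 -0.025'
python3 - <<'E'
from avg import *
p=avg();snap(p,'w19');p=vision.camera('top');snap(p,'t19',(140,230,80,60),5);s=vision.camera('side');snap(s,'s19',(210,175,60,45),8)
E
```

```text
t: 30.12
ee_pos: [0.4755, 0.3977, 0.2059]
tcp_rot: [3.14, -0.002, 1.498]
force: [-0.7, 0.6, -0.7]
opening: 0.0337
avg [0.4752 0.3981 0.2054] sd [0.0001 0.0001 0.0003] rot [ 3.1407 -0.0015  1.4986] F [ 0.5837 -0.0295 -0.8588] t 30.425 op 0.033594900364116276
```

View pics/w19.png

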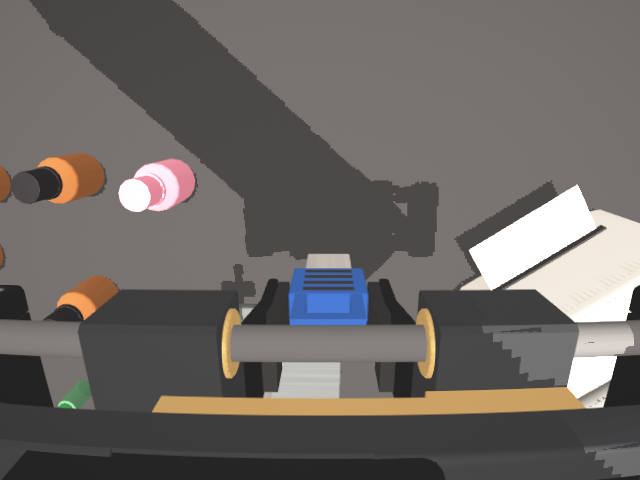

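View pics/t19.png

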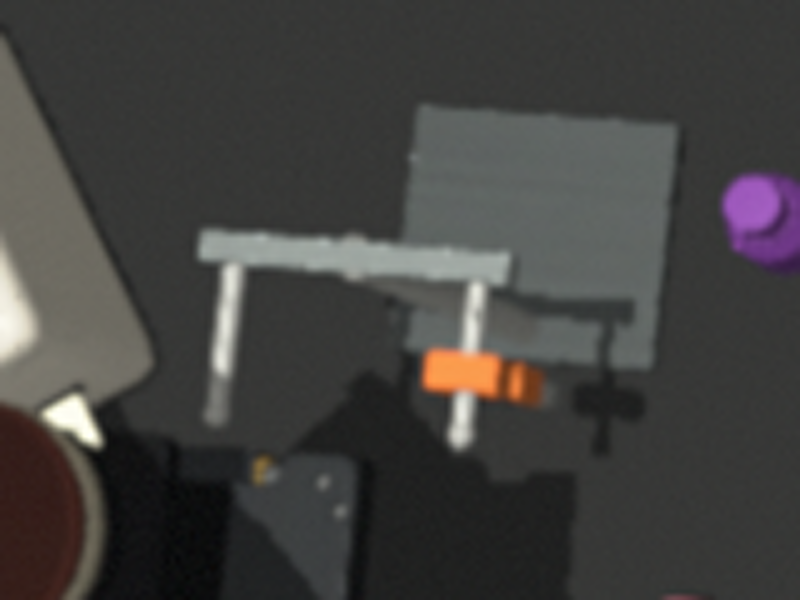

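View pics/s19.png

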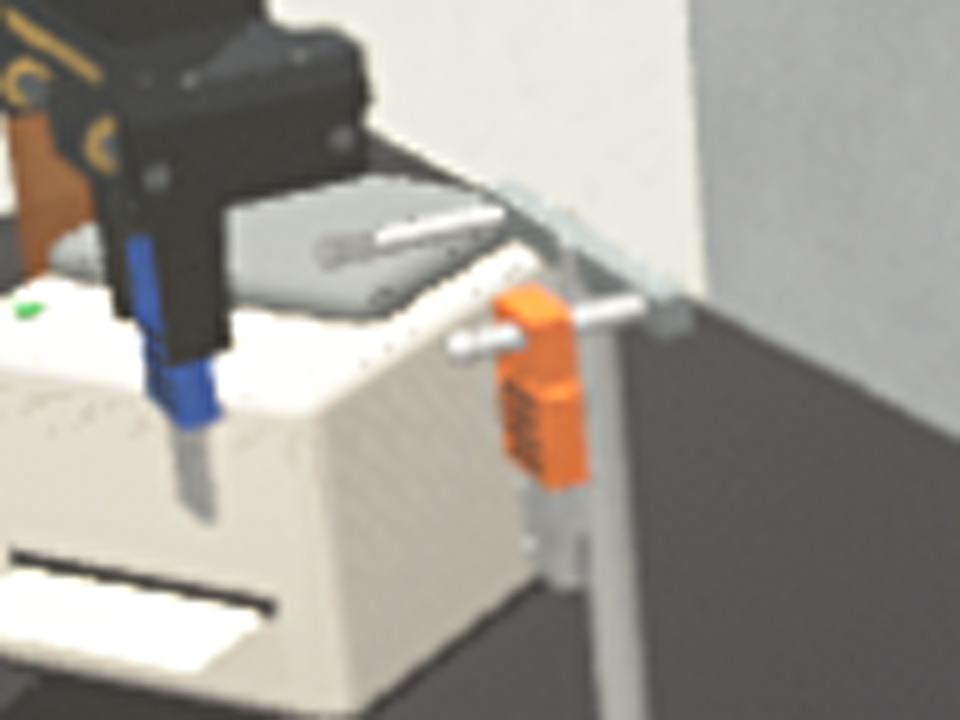

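```bash
python3 -m handwheel '0 0.01 0 0 0 0; 0 0.02 0 0 0 0; 0 0.028 0 0 0 0; 0 0.036 0 0 0 0; 0 0.044 0 0 0 0; 0 0.052 0 0 0 0; 0 0.052 0 0 0 0';python3 - <<'E'
from avg import *
p=avg();snap(p,'w20');p=vision.camera('top');snap(p,'t20',(140,230,80,60),5);s=vision.camera('side');snap(s,'s20',(210,175,60,45),8)
E
```

```text
t: 31.4
ee_pos: [0.5274, 0.3942, 0.2045]
tcp_rot: [3.141, -0.0, 1.498]
force: [-0.5, 0.5, -0.8]
opening: 0.0337
avg [0.5266 0.3947 0.2047] sd [0.0002 0.0001 0.0001] rot [ 3.1415 -0.0008  1.4993] F [ 1.0829 -0.0817 -0.9914] t 31.7 op 0.033390452833838145
```

View pics/w20.png

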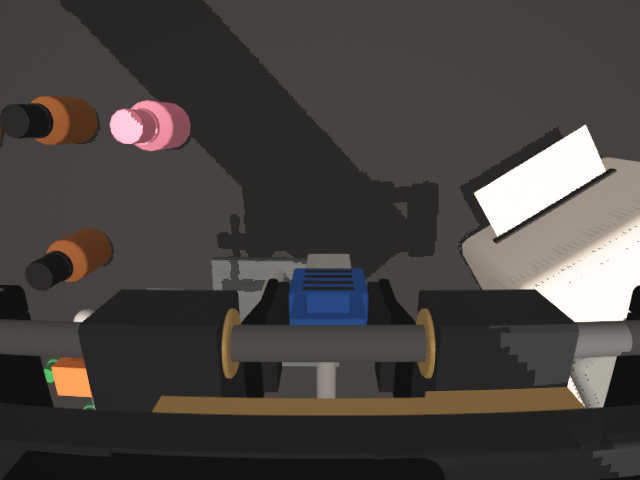

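View pics/s20.png

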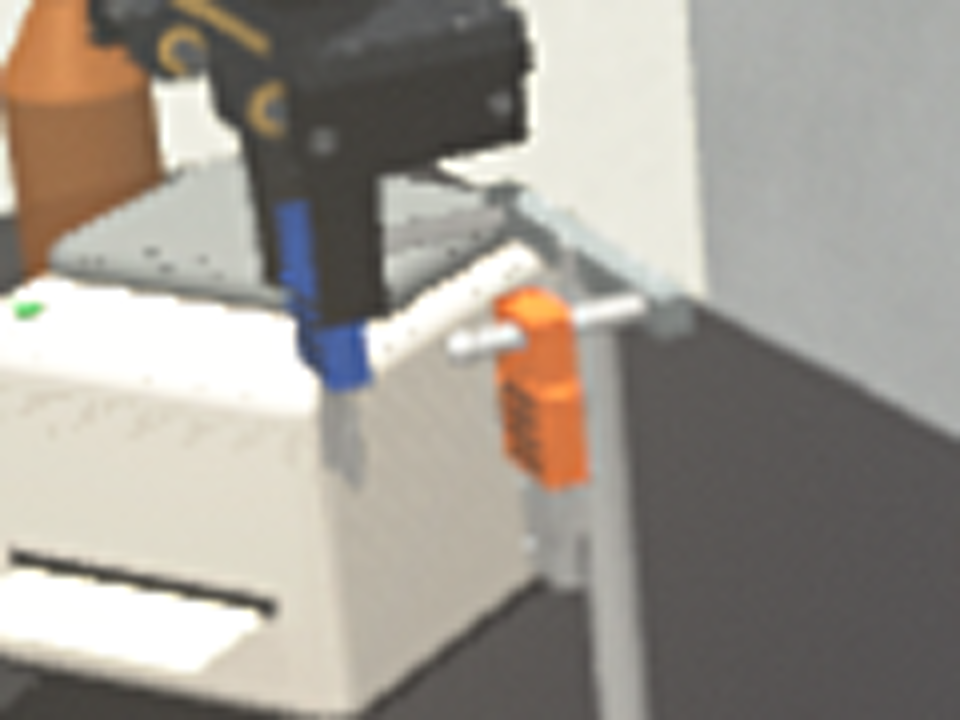

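```bash
python3 -m handwheel '0 0.008 0 0 0 0; 0 0.016 0 0 0 0; 0 0.024 0 0 0 0; 0 0.024 0 0 0 0';python3 - <<'E'
from avg import *
p=avg();snap(p,'w21');s=vision.camera('side');snap(s,'s21',(210,175,60,45),8)
E
```

```text
t: 32.3
ee_pos: [0.5514, 0.3924, 0.2045]
tcp_rot: [3.141, -0.0, 1.498]
force: [0.6, 0.3, -1.6]
opening: 0.0334
avg [0.5504 0.393  0.2047] sd [0.0002 0.0002 0.0001] rot [ 3.1416 -0.0008  1.4994] F [ 0.3479 -0.2134 -0.5203] t 32.6 op 0.033163057560542414
```

View pics/w21.png

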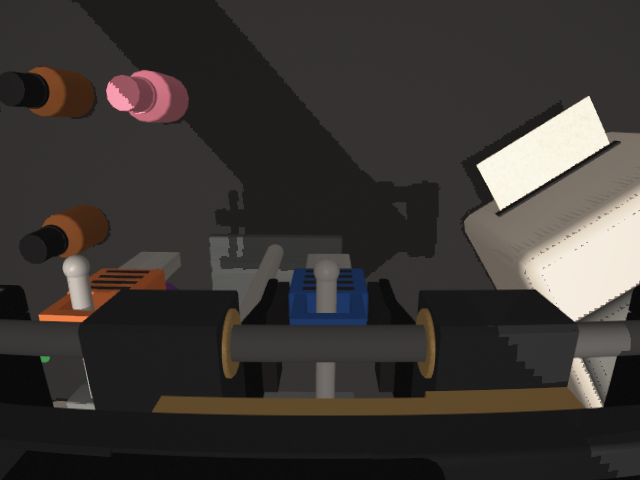

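View pics/s21.png

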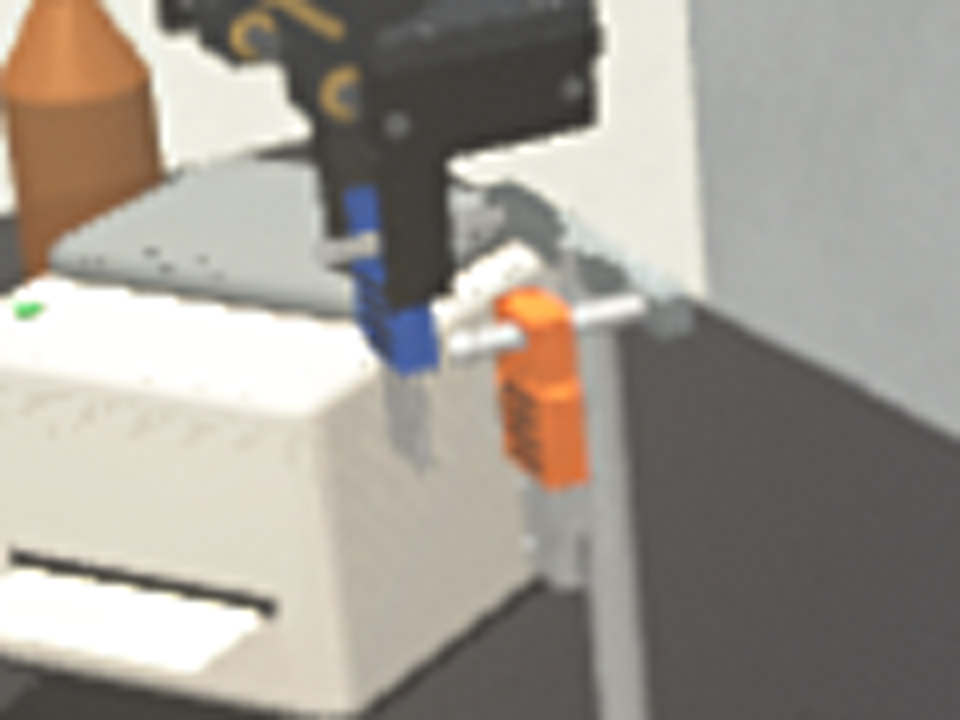

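Threaded: the peg's ball shows at (326,270) in front of the blue gauge. Lower until it rests and release.

```bash
python3 -m handwheel '0.0005 0 0.002 0 0 0; 0.0005 0 0.004 0 0 0; 0.0005 0 0.005 0 0 0; 0.0005 0 0.005 0 0 0';python3 avg.py w22; python3 -m handwheel '0 0 0 0 0 0; 0 0 0 0 0 0; 0 0 0 0 0 0; 0 0 0 0 0 0; 0 0 0 0 0 0' 0.7; python3 avg.py w22; python3 -m handwheel '0 0 -0.02 0 0 0; 0 0 -0.05 0 0 0; 0 0 -0.1 0 0 0; 0 0 -0.13 0 0 0; 0 0 -0.13 0 0 0'; python3 avg.py w23
```

```text
t: 33.15
ee_pos: [0.5504, 0.3936, 0.1999]
tcp_rot: [3.141, -0.001, 1.5]
force: [-0.3, 0.1, -0.9]
opening: 0.0333
avg [0.5504 0.3936 0.1999] sd [0. 0. 0.] rot [ 3.1414 -0.001   1.4997] F [-0.0838  0.1422 -0.2198] t 33.45 op 0.03333068693689864
[0.4758 0.3982 0.3812] [ 2.8641 -0.0017  1.5003]
t: 34.08
ee_pos: [0.5503, 0.3936, 0.1999]
tcp_rot: [3.141, -0.001, 1.5]
force: [0.7, -0.1, -0.3]
opening: 0.06
avg [0.5504 0.3936 0.1999] sd [0. 0. 0.] rot [ 3.1414 -0.001   1.4996] F [-0.1786  0.1232 -0.0936] t 34.375 op 0.060952608032256717
[0.4758 0.3982 0.3812] [ 2.8642 -0.0017  1.5003]
t: 35.0
ee_pos: [0.5512, 0.394, 0.333]
tcp_rot: [3.138, -0.004, 1.5]
force: [-0.1, -1.1, -1.5]
opening: 0.0611
avg [0.5501 0.3934 0.329 ] sd [0.0003 0.0002 0.0009] rot [-3.141  -0.0003  1.4997] F [-0.541  -0.1056 -0.5529] t 35.3 op 0.061160507886933516
[0.4756 0.398  0.5098] [ 2.8658 -0.0002  1.5004]
```

View pics/w23.png

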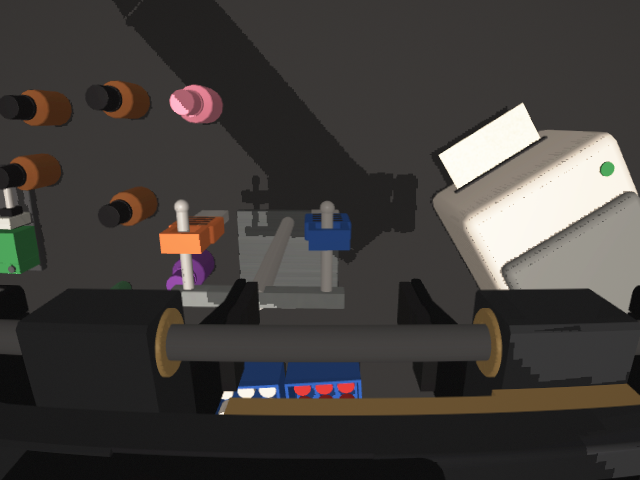

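Run:
```python
from h import *
t=vision.camera('top');snap(t,'t24');snap(t,'t24z',(250,270,80,60),5)
for n in ['bottle0_mid']:
  for x in nets.mark_of(t,n):print('b top',x['at'],round(x['conf'],2),atz(t,x['at'],.043))
```

```text
b top [213.6, 214.9] 0.7 [0.6335 0.2141 0.043 ]
b top [242.7, 247.0] 0.5 [0.5579 0.1447 0.043 ]
b top [372.8, 254.1] 0.19 [ 0.5403 -0.1556  0.043 ]
```

View pics/t24.png

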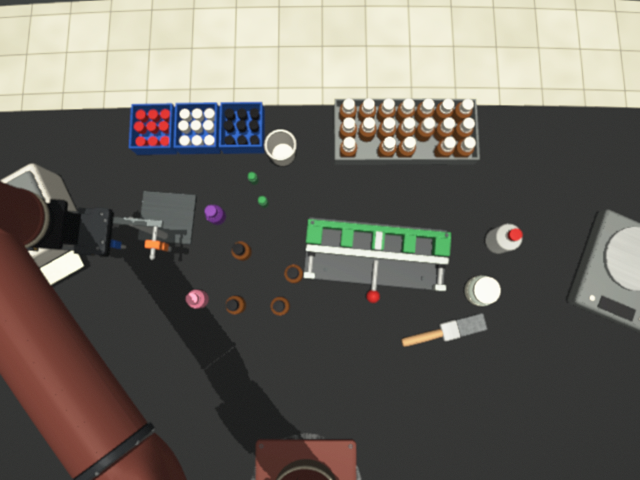

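View pics/t24z.png

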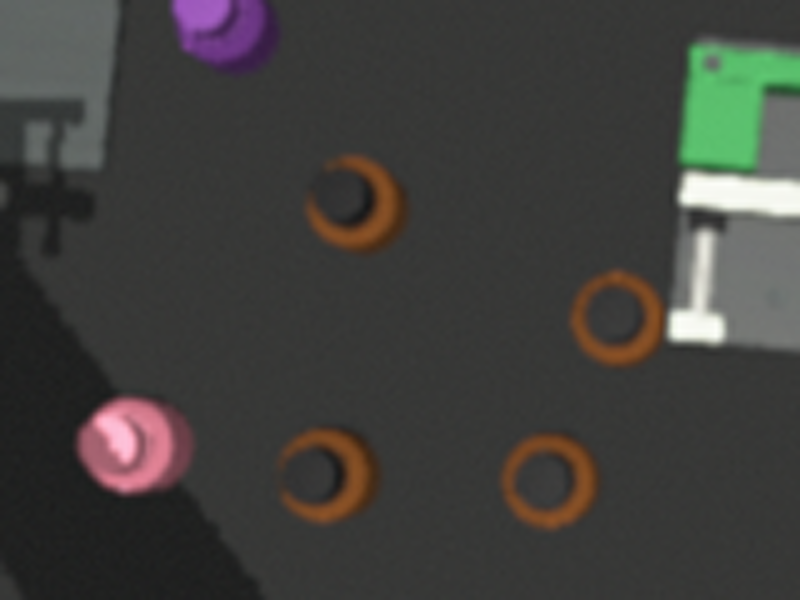

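```bash
python3 - <<'E'
from h import *
t=vision.camera('top')
f=lambda x,y:(170+x/5-.4,210+y/5-.4)
for c in [(617,319),(550,481),(328,475),(357,205)]:print(atz(t,f(*c),.046))
E
python3 d.py .5 .03 .2 1.474
```

```text
[0.4964 0.0279 0.046 ]
[0.4227 0.0584 0.046 ]
[0.4254 0.1601 0.046 ]
[0.5493 0.1481 0.046 ]
shift [-0.3661 -0.0242  0.1291] turn [-0.0005 -0.0003  0.0256] dist 0.3889480226376655
t 35.45 pos [0.5502 0.3934 0.3293] rot [-3.1411 -0.0003  1.4996] F [-1.1742  0.0958  0.1986] op 0.061
```

```bash
python3 -m handwheel '-0.02 -0.02 0 0 0 0; -0.08 -0.06 0 0 0 0; -0.14 -0.08 0 0 0 0.01; -0.2 -0.08 0.02 0 0 0.02; -0.26 -0.07 0.06 0 0 0.0256; -0.31 -0.05 0.1 0 0 0.0256; -0.35 -0.03 0.13 0 0 0.0256; -0.368 -0.026 0.15 0 0 0.0256; -0.368 -0.026 0.15 0 0 0.0256; -0.368 -0.026 0.15 0 0 0.0256; -0.368 -0.026 0.15 0 0 0.0256' 0.55; python3 avg.py w25
```

```text
t: 36.83
ee_pos: [0.4984, 0.0295, 0.18]
tcp_rot: [3.141, -0.001, 1.476]
force: [0.3, -0.3, 0.5]
opening: 0.0476
avg [0.4982 0.029  0.1797] sd [0.0001 0.0003 0.0002] rot [ 3.1413 -0.0008  1.4753] F [-0.3713 -1.2486 -0.8577] t 37.125 op 0.04769360262496026
[0.4237 0.0352 0.3608] [ 2.8643 -0.0013  1.4755]
```

View pics/w25.png

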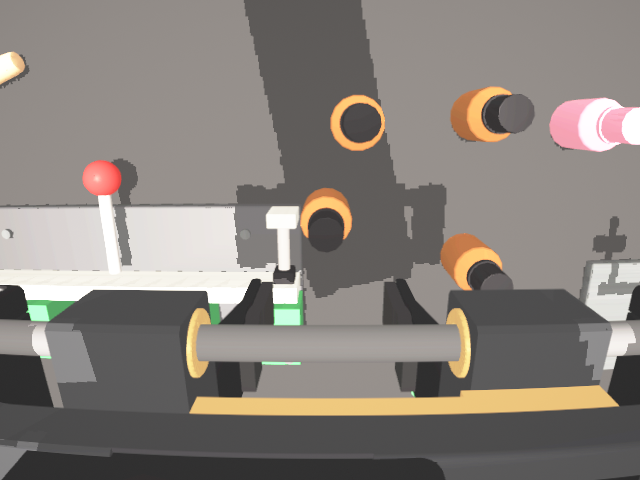

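Run:
```python
from h import *
im=cv2.imread('pics/w25.png');z=cv2.resize(im[180:260,270:390],None,fx=6,fy=6,interpolation=cv2.INTER_CUBIC)
cv2.imwrite('pics/w25z.png',np.clip(z.astype(float)*2.5,0,255).astype(np.uint8))
```

```text
(no output)
```

View pics/w25z.png

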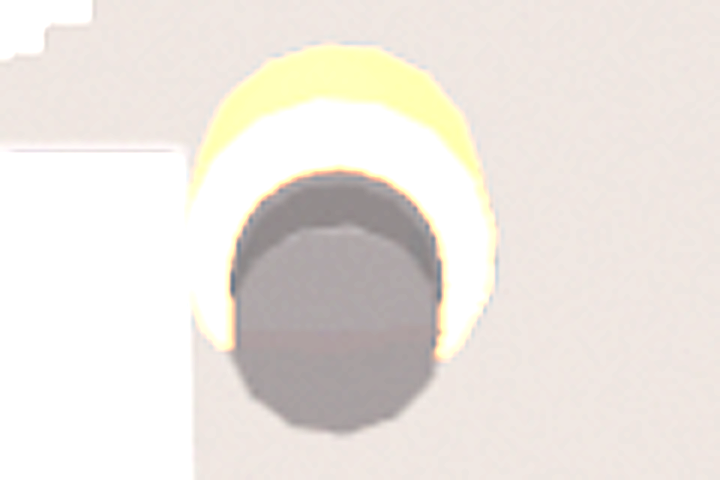

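Run:
```python
from h import *
p=vision.camera('wrist');c=atz(p,(325.75,234.3),.086);s=st()
M=R.from_euler('xyz',s['tcp_rot']);print(c,'tool',M.inv().apply(c-s['ee_pos']))
```

```text
t 37.17 pos [0.4981 0.0285 0.1793] rot [-3.1414 -0.0005  1.4744] F [ 0.3806 -0.5345 -0.1438] op 0.0481
[0.4982 0.0267 0.086 ] tool [-0.0018  0.0004  0.0933]
```

```bash
python3 -m handwheel '-0.002 0 0.05 0 0 0; -0.002 0 0.09 0 0 0; -0.002 0 0.11 0 0 0; -0.002 0 0.119 0 0 0; -0.002 0 0.119 0 0 0; -0.002 0 0.119 0 0 0' 0.55;python3 avg.py w26; python3 -m handwheel '0 0 0 0 0 0; 0 0 0 0 0 0; 0 0 0 0 0 0; 0 0 0 0 0 0; 0 0 0 0 0 0' 0.15 30; python3 avg.py w26
```

```text
t: 37.92
ee_pos: [0.4986, 0.0267, 0.0613]
tcp_rot: [3.14, -0.001, 1.474]
force: [0.2, 0.1, 0.4]
opening: 0.048
avg [0.4983 0.0267 0.061 ] sd [0.0002 0.     0.0002] rot [ 3.1407 -0.001   1.4745] F [-0.0549 -0.3101 -0.2105] t 38.225 op 0.04765020157087642
[0.4237 0.0331 0.2421] [ 2.8638 -0.0016  1.4752]
t: 38.85
ee_pos: [0.4981, 0.0266, 0.0607]
tcp_rot: [3.141, -0.001, 1.475]
force: [1.2, 1.0, 0.4]
opening: 0.0247
avg [0.4981 0.0266 0.0607] sd [0. 0. 0.] rot [ 3.1412 -0.0008  1.4745] F [-0.1774  0.9829  0.7756] t 39.15 op 0.024331189791204973
[0.4236 0.0331 0.242 ] [ 2.864  -0.0015  1.4752]
```

View pics/w26.png

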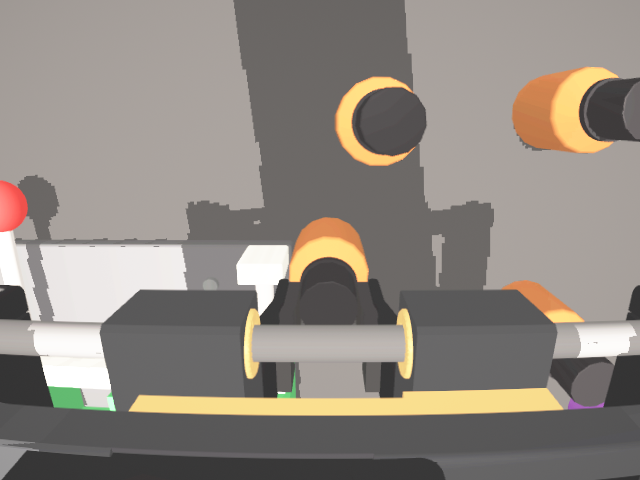

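```bash
cat > pk.py <<'E'
from fit import *
q=(.5536,-.1666,-.0983)
for y in (-108,-36,36,108):print(y,np.array(tf(q,18,y,0))[:2])
E
python3 pk.py; python3 d.py .5608 -.2759 .131 1.4725
```

```text
-108 [ 0.5609 -0.2758]
-36 [ 0.568  -0.2042]
36 [ 0.575  -0.1325]
108 [ 0.5821 -0.0609]
shift [-0.2951  0.0915 -0.0705] turn [ 0.0004 -0.0009  0.002 ] dist 0.3168781270694554
t 39.15 pos [0.4981 0.0266 0.0607] rot [ 3.1412 -0.0009  1.4745] F [-0.1774  0.9829  0.7756] op 0.0243
```

```bash
python3 -m handwheel '0 0 -0.03 0 0 0; 0 0 -0.08 0 0 0; -0.03 0.01 -0.12 0 0 0; -0.08 0.03 -0.12 0 0 0; -0.13 0.05 -0.12 0 0 0; -0.18 0.07 -0.12 0 0 0; -0.23 0.08 -0.12 0 0 0; -0.27 0.0915 -0.11 0 0 0; -0.295 0.0915 -0.09 0 0 0.002; -0.295 0.0915 -0.072 0 0 0.002; -0.295 0.0915 -0.0705 0 0 0.002; -0.295 0.0915 -0.0705 0 0 0.002; -0.295 0.0915 -0.0705 0 0 0.002'; python3 avg.py w27
```

```text
t: 40.78
ee_pos: [0.5615, -0.275, 0.1319]
tcp_rot: [3.14, -0.001, 1.474]
force: [0.2, 0.5, -0.9]
opening: 0.0241
avg [ 0.5611 -0.2756  0.1315] sd [0.0002 0.0002 0.0002] rot [ 3.1404 -0.0009  1.4731] F [-0.3806  0.2712 -0.8923] t 41.075 op 0.02457171753430316
[ 0.4864 -0.2691  0.3126] [ 2.8634 -0.0015  1.4735]
```

View pics/w27.png

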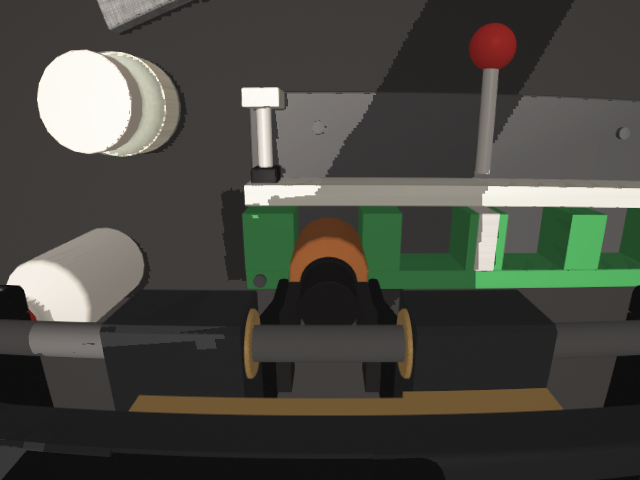

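```bash
cat > chk.py <<'E'
from fit import *
# usage: chk.py name yn footz tag
q=(.5536,-.1666,-.0983);yn=float(sys.argv[1]);fz=float(sys.argv[2])
p=vision.camera('wrist');s=st()
for n,X in [('tooth-edges L',(0,yn-23,52)),('R',(0,yn+23,52)),('rail',(-5,yn,52)),('foot front at 18',(-3,yn,fz)),('foot L',(18,yn-21,fz)),('foot R',(18,yn+21,fz))]:print(n,proj(p,tf(q,*X)))
im=p['color'];c=proj(p,tf(q,-3,yn,52));u,v=int(c[0]),int(c[1])
u0,v0=max(0,u-70),max(0,v-45);print('crop',u0,v0)
z=cv2.resize(im[v0:v0+100,u0:u0+140],None,fx=5,fy=5,interpolation=cv2.INTER_CUBIC)
cv2.imwrite(f'pics/{sys.argv[3]}.png',np.clip(z.astype(float)*1.8,0,255).astype(np.uint8))
M=R.from_euler('xyz',s['tcp_rot']);a=np.array(tf(q,18,yn,0));d=a-s['ee_pos'];print('tool shift to target',M.inv().apply(d))
E
python3 chk.py -108 71 w27z
```

```text
t 41.12 pos [ 0.5608 -0.2758  0.1311] rot [ 3.141  -0.0008  1.4725] F [ 0.2383 -0.5927 -0.4117] op 0.0241
tooth-edges L [293.3632 213.0205]
R [363.3783 213.0558]
rail [328.3847 205.5355]
foot front at 18 [328.4547 214.8617]
foot L [294.7503 247.7691]
foot R [362.0726 247.7925]
crop 258 163
tool shift to target [-0.0001  0.      0.1311]
```

View pics/w27z.png

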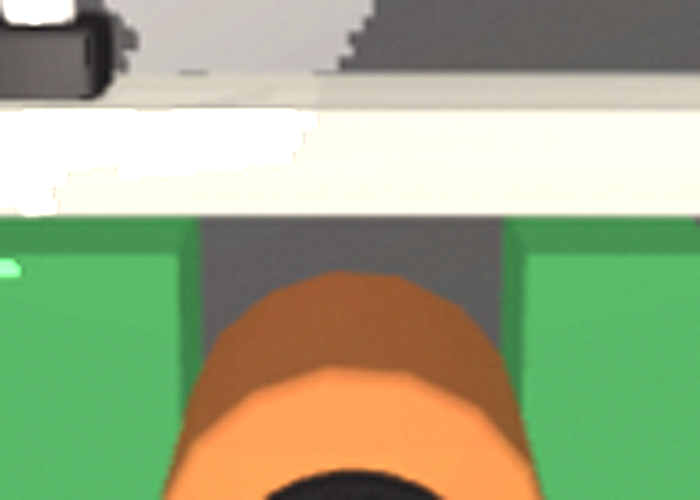

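```bash
python3 -m handwheel '0 -0.001 0.004 0 0 0; 0 -0.001 0.012 0 0 0; 0 -0.001 0.02 0 0 0; 0 -0.001 0.028 0 0 0; 0 -0.001 0.028 0 0 0';python3 avg.py w28; python3 chk.py -108 43 w28z
```

```text
t: 41.75
ee_pos: [0.5593, -0.2754, 0.1021]
tcp_rot: [-3.141, -0.001, 1.473]
force: [0.0, 0.6, -1.8]
opening: 0.0245
avg [ 0.5599 -0.2758  0.1032] sd [0.0002 0.0001 0.0003] rot [ 3.1408 -0.0008  1.4725] F [-0.0947  0.5547 -1.0127] t 42.05 op 0.024479175029859326
[ 0.4855 -0.2692  0.2847] [ 2.8632 -0.0014  1.4732]
t 42.1 pos [ 0.56   -0.2758  0.1034] rot [ 3.1405 -0.0008  1.4726] F [-0.7467  0.0745 -0.8729] op 0.0242
tooth-edges L [289.7898 224.3922]
R [367.5486 224.4222]
rail [328.6866 216.1371]
foot front at 18 [328.639  216.0728]
foot L [294.9943 248.8935]
foot R [362.1957 248.912 ]
crop 258 174
tool shift to target [-0.0001  0.0008  0.1034]
```

View pics/w28z.png

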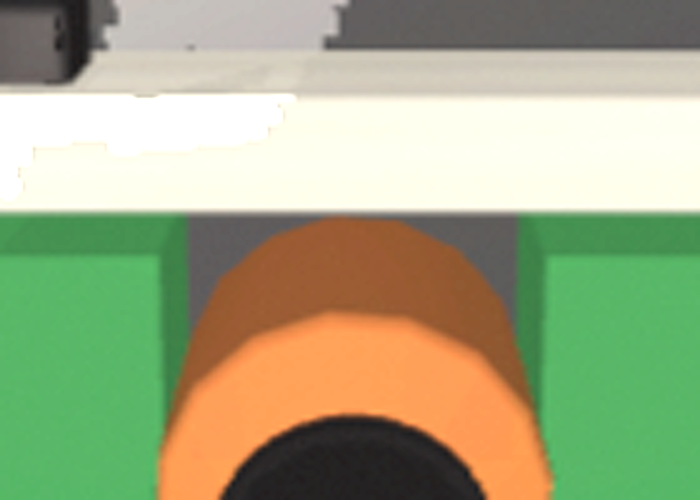

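```bash
python3 -m handwheel '0 0 0.008 0 0 0; 0 0 0.016 0 0 0; 0 0 0.024 0 0 0; 0 0 0.029 0 0 0; 0 0 0.029 0 0 0';python3 avg.py w29; python3 -m handwheel '0 0 0.001 0 0 0; 0 0 0.0025 0 0 0; 0 0 0.0025 0 0 0';python3 avg.py w29
```

```text
t: 42.72
ee_pos: [0.5597, -0.2757, 0.0739]
tcp_rot: [3.141, -0.001, 1.473]
force: [-1.2, 0.3, -1.8]
opening: 0.024
avg [ 0.5602 -0.2758  0.0746] sd [0.0001 0.     0.0002] rot [ 3.1402 -0.0007  1.4725] F [-0.0162  0.212  -1.9909] t 43.025 op 0.02397366632640646
[ 0.4856 -0.2692  0.256 ] [ 2.8628 -0.0014  1.4732]
t: 43.4
ee_pos: [0.5606, -0.2759, 0.0727]
tcp_rot: [3.139, -0.001, 1.473]
force: [-0.2, 0.4, 3.5]
opening: 0.0242
avg [ 0.5606 -0.2759  0.0727] sd [0. 0. 0.] rot [ 3.1392 -0.0007  1.4727] F [-0.8993  0.5751  5.8077] t 43.7 op 0.024036661362402695
[ 0.4858 -0.2692  0.2538] [ 2.862  -0.0014  1.4733]
```

View pics/w29.png

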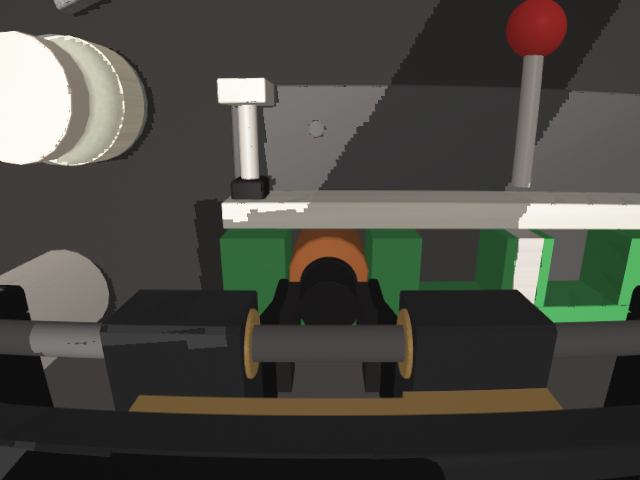

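```bash
python3 -m handwheel '0 0 0 0 0 0; 0 0 0 0 0 0; 0 0 0 0 0 0; 0 0 0 0 0 0' 0.5; python3 -m handwheel '0 0 -0.03 0 0 0; 0 0 -0.07 0 0 0; 0 0 -0.11 0 0 0; 0 0 -0.11 0 0 0'; python3 avg.py w30; python3 d.py .4244 .057 .18 1.474
```

```text
t: 44.2
ee_pos: [0.5605, -0.2758, 0.0725]
tcp_rot: [3.14, -0.001, 1.473]
force: [0.1, 0.1, 0.1]
opening: 0.0429
t: 44.7
ee_pos: [0.5617, -0.277, 0.1858]
tcp_rot: [3.134, 0.0, 1.472]
force: [0.6, 0.4, -0.3]
opening: 0.0435
avg [ 0.56   -0.2757  0.1818] sd [0.0005 0.0003 0.0009] rot [ 3.1403 -0.0009  1.4727] F [0.5168 0.1573 0.317 ] t 45.0 op 0.0434518416289381
[ 0.4852 -0.269   0.3624] [ 2.8644 -0.0018  1.4734]
shift [ 0.3177 -0.1672  0.0015] turn [ 0.     -0.001  -0.0014] dist 0.359026719892044
t 45.0 pos [ 0.5596 -0.2756  0.1812] rot [ 3.1416 -0.001   1.4726] F [0.5168 0.1573 0.317 ] op 0.0435
```

View pics/w30.png

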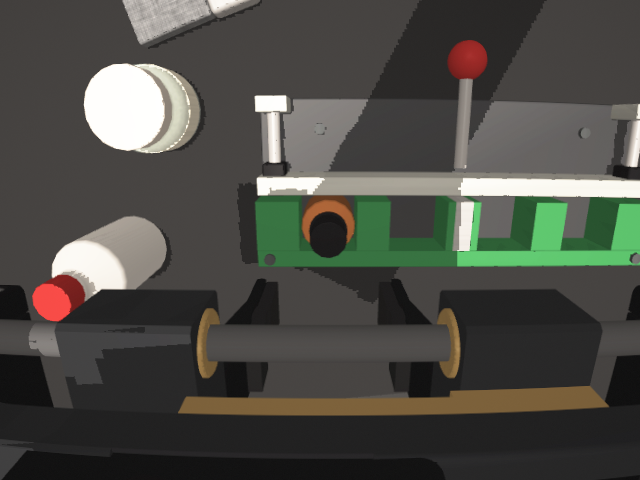

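Bottle 1 sits in the left pocket (326,222). On to the second bottle.

```bash
python3 -m handwheel '0.04 -0.02 0 0 0 0; 0.08 -0.05 0 0 0 0; 0.13 -0.08 0 0 0 0; 0.18 -0.11 0 0 0 0; 0.23 -0.13 0 0 0 0; 0.28 -0.15 0 0 0 0; 0.31 -0.165 0 0 0 0; 0.3177 -0.1672 0.0015 0 -0.001 -0.0014; 0.3177 -0.1672 0.0015 0 -0.001 -0.0014; 0.3177 -0.1672 0.0015 0 -0.001 -0.0014' 0.5
cat > cap.py <<'E'
from avg import *
p=avg(4);snap(p,sys.argv[1])
# predicted cap near tool axis
s=r.get_state();M=R.from_euler('xyz',s['tcp_rot']);c=proj(p,[s['ee_pos'][0],s['ee_pos'][1],.086]);u,v=int(c[0])-60,int(c[1])-50
print('crop',u,v)
z=cv2.resize(p['color'][v:v+100,u:u+120],None,fx=6,fy=6,interpolation=cv2.INTER_CUBIC)
cv2.imwrite(f'pics/{sys.argv[1]}z.png',np.clip(z.astype(float)*2.5,0,255).astype(np.uint8))
E
cat > capat.py <<'E'
from h import *
u0,v0,x,y=map(float,sys.argv[1:5]);z=float(sys.argv[5]) if len(sys.argv)>5 else .086
p=vision.camera('wrist');c=atz(p,(u0+x/6-.42,v0+y/6-.42),z);s=st()
M=R.from_euler('xyz',s['tcp_rot']);print(c,'tool',M.inv().apply(c-s['ee_pos']),'r',np.hypot(*c[:2]))
E
python3 cap.py w31
```

```text
t: 46.25
ee_pos: [0.4247, 0.0557, 0.1798]
tcp_rot: [-3.141, 0.0, 1.472]
force: [-0.7, 0.5, 0.3]
opening: 0.0433
avg [0.4247 0.056  0.1799] sd [0.0001 0.0002 0.    ] rot [-3.1415  0.0001  1.4723] F [-0.327   0.247  -0.0385] t 46.45 op 0.04366235123880844
crop 268 183
```

View pics/w31.png

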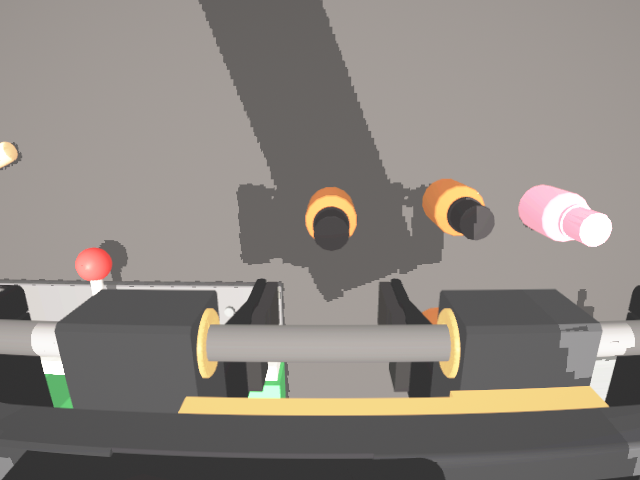

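View pics/w31z.png

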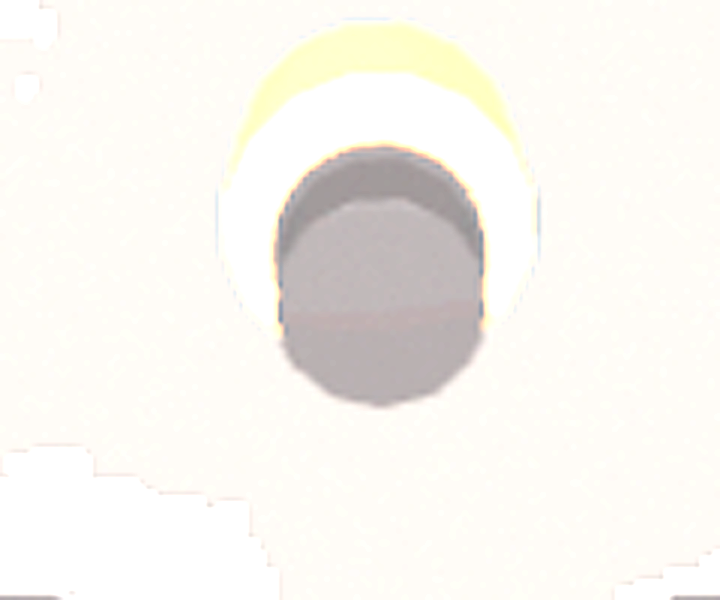

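```bash
python3 capat.py 268 183 381.5 302.5
```

```text
t 46.5 pos [0.4246 0.0565 0.18  ] rot [ 3.1416 -0.      1.473 ] F [ 0.2144 -0.1855  0.4095] op 0.0438
[0.4243 0.0582 0.086 ] tool [ 0.0016 -0.0004  0.094 ] r 0.4282749007264938
```

```bash
python3 -m handwheel '0.002 0.0003 0.05 0 0 0; 0.002 0.0003 0.09 0 0 0; 0.002 0.0003 0.11 0 0 0; 0.002 0.0003 0.119 0 0 0; 0.002 0.0003 0.119 0 0 0; 0.002 0.0003 0.119 0 0 0' 0.5;python3 avg.py w32; python3 -m handwheel '0 0 0 0 0 0; 0 0 0 0 0 0; 0 0 0 0 0 0; 0 0 0 0 0 0; 0 0 0 0 0 0' 0.15 30; python3 avg.py w32; python3 d.py .568 -.2042 .131 1.4725
```

```text
t: 47.25
ee_pos: [0.4258, 0.0586, 0.0619]
tcp_rot: [3.14, -0.001, 1.473]
force: [0.4, -0.1, -0.2]
opening: 0.0432
avg [0.4255 0.0586 0.0616] sd [0.0002 0.     0.0002] rot [ 3.1405 -0.0006  1.473 ] F [-0.4211 -0.0426 -0.3954] t 47.55 op 0.043271618916566265
[0.3508 0.0652 0.2427] [ 2.8636 -0.0012  1.4737]
t: 48.18
ee_pos: [0.4253, 0.0585, 0.0613]
tcp_rot: [3.141, -0.0, 1.473]
force: [0.8, -0.4, 1.1]
opening: 0.0242
avg [0.4253 0.0585 0.0613] sd [0. 0. 0.] rot [ 3.141  -0.0003  1.473 ] F [-0.4817 -0.6184  0.8179] t 48.475 op 0.02430198289791231
[0.3508 0.0651 0.2426] [ 2.8638 -0.001   1.4737]
shift [-0.2475  0.1678 -0.0697] turn [ 0.0005 -0.0004  0.0005] dist 0.30699026293642423
t 48.48 pos [0.4253 0.0585 0.0613] rot [ 3.1411 -0.0004  1.473 ] F [-0.4817 -0.6184  0.8179] op 0.0243
```

```bash
python3 -m handwheel '0 0 -0.03 0 0 0; 0 0 -0.08 0 0 0; -0.03 0.01 -0.12 0 0 0; -0.07 0.04 -0.12 0 0 0; -0.11 0.07 -0.12 0 0 0; -0.16 0.1 -0.12 0 0 0; -0.2 0.13 -0.12 0 0 0; -0.235 0.16 -0.11 0 0 0; -0.2475 0.1678 -0.09 0 0 0; -0.2475 0.1678 -0.07 0 0 0; -0.2475 0.1678 -0.07 0 0 0; -0.2475 0.1678 -0.07 0 0 0'; python3 avg.py w33; python3 chk.py -36 70 w33z
```

```text
t: 49.98
ee_pos: [0.5682, -0.2032, 0.1319]
tcp_rot: [3.14, -0.001, 1.474]
force: [0.0, -0.2, -1.7]
opening: 0.024
avg [ 0.5685 -0.2037  0.1322] sd [0.0001 0.0002 0.0002] rot [ 3.1396 -0.0007  1.4738] F [-0.6179 -0.0729 -1.4603] t 50.275 op 0.024274890451398908
[ 0.4937 -0.1973  0.3133] [ 2.8625 -0.0013  1.4742]
t 50.33 pos [ 0.5683 -0.2041  0.1318] rot [ 3.1402 -0.0005  1.4733] F [ 0.3761 -0.338  -1.3349] op 0.0243
tooth-edges L [293.3022 212.1075]
R [363.1676 212.1945]
rail [328.2529 204.661 ]
foot front at 18 [328.2992 213.5743]
foot L [294.7796 246.2797]
foot R [361.6944 246.3534]
crop 258 162
tool shift to target [-0.0002 -0.0005  0.1318]
```

View pics/w33z.png

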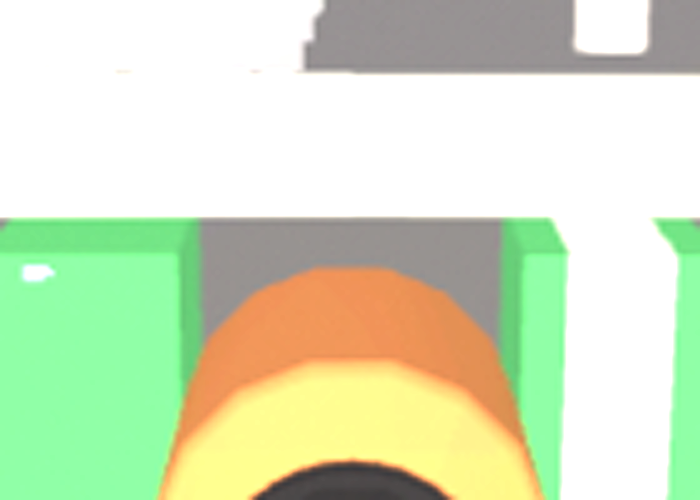

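```bash
python3 -m handwheel '0 -0.0008 0.004 0 0 0; 0 -0.0008 0.012 0 0 0; 0 -0.0008 0.02 0 0 0; 0 -0.0008 0.028 0 0 0; 0 -0.0008 0.028 0 0 0';python3 avg.py w34; python3 chk.py -36 43 w34z
```

```text
t: 50.95
ee_pos: [0.567, -0.2039, 0.1028]
tcp_rot: [-3.141, -0.001, 1.473]
force: [-0.3, 0.9, -1.0]
opening: 0.0241
avg [ 0.5676 -0.2041  0.1039] sd [0.0002 0.     0.0003] rot [ 3.1401 -0.0004  1.4732] F [-0.2577  0.1925 -1.4154] t 51.25 op 0.02399404504258045
[ 0.493  -0.1975  0.2853] [ 2.8625 -0.0011  1.4739]
t 51.3 pos [ 0.5677 -0.2041  0.1041] rot [ 3.1398 -0.0005  1.4733] F [ 0.6715  0.4169 -0.6634] op 0.0244
tooth-edges L [289.7133 223.0909]
R [367.3283 223.1757]
rail [328.5422 214.872 ]
foot front at 18 [328.5017 214.8441]
foot L [294.8976 247.6053]
foot R [361.9807 247.6716]
crop 258 173
tool shift to target [-0.0002  0.0001  0.1041]
```

View pics/w34z.png

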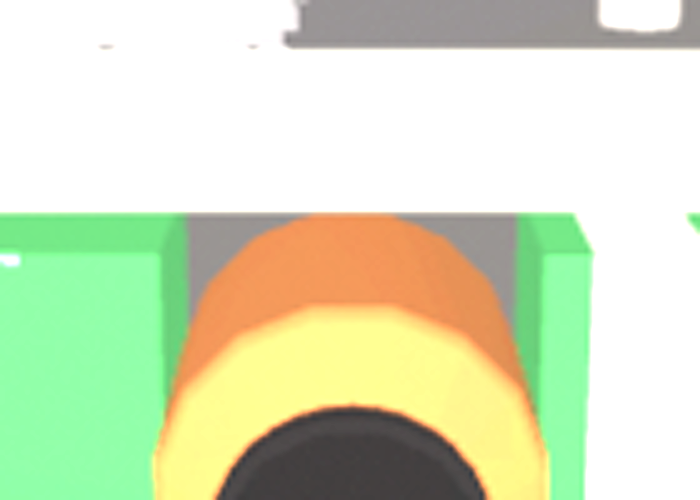

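```bash
python3 -m handwheel '0 0.0003 0.008 0 0 0; 0 0.0003 0.016 0 0 0; 0 0.0003 0.024 0 0 0; 0 0.0003 0.029 0 0 0; 0 0.0003 0.029 0 0 0';python3 avg.py w35; python3 -m handwheel '0 0 0.001 0 0 0; 0 0 0.0025 0 0 0; 0 0 0.0025 0 0 0';python3 avg.py w35
```

```text
t: 51.92
ee_pos: [0.5677, -0.204, 0.0745]
tcp_rot: [3.141, -0.0, 1.473]
force: [-0.0, 0.5, -0.9]
opening: 0.0239
avg [ 0.5682 -0.2042  0.0752] sd [0.0001 0.     0.0002] rot [ 3.1395 -0.0005  1.4732] F [ 0.249   0.7766 -0.9113] t 52.225 op 0.024107932288266968
[ 0.4934 -0.1975  0.2565] [ 2.862  -0.0012  1.4739]
t: 52.6
ee_pos: [0.5686, -0.2044, 0.0733]
tcp_rot: [3.138, -0.0, 1.473]
force: [-0.0, -0.9, 3.8]
opening: 0.0239
avg [ 0.5686 -0.2044  0.0733] sd [0. 0. 0.] rot [ 3.1384 -0.0003  1.4731] F [-2.0938 -0.9979  5.4666] t 52.9 op 0.02417610026258153
[ 0.4936 -0.1977  0.2544] [ 2.8612 -0.001   1.4738]
```

```bash
python3 -m handwheel '0 0 0 0 0 0; 0 0 0 0 0 0; 0 0 0 0 0 0; 0 0 0 0 0 0' 0.5; python3 -m handwheel '0 0 -0.03 0 0 0; 0 0 -0.07 0 0 0; 0 0 -0.11 0 0 0; 0 0 -0.11 0 0 0'; python3 avg.py w36; python3 d.py .427 .1595 .18 1.474
```

```text
t: 53.4
ee_pos: [0.5685, -0.2043, 0.0731]
tcp_rot: [3.139, -0.0, 1.473]
force: [-0.6, -0.0, 0.3]
opening: 0.0424
t: 53.9
ee_pos: [0.5698, -0.2052, 0.1864]
tcp_rot: [3.133, -0.0, 1.473]
force: [-0.5, -0.0, -0.1]
opening: 0.0432
avg [ 0.5679 -0.2041  0.1825] sd [0.0005 0.0002 0.0009] rot [ 3.1395 -0.0005  1.4733] F [-0.1055  0.5284 -0.1712] t 54.2 op 0.04353576391842196
[ 0.4929 -0.1974  0.3631] [ 2.8636 -0.0012  1.4739]
shift [ 0.3481 -0.1753  0.0019] turn [ 0.0009 -0.0005 -0.0008] dist 0.38975205706234967
t 54.2 pos [ 0.5675 -0.204   0.1819] rot [ 3.1407 -0.0005  1.4732] F [-0.1055  0.5284 -0.1712] op 0.0435
```

View pics/w36.png

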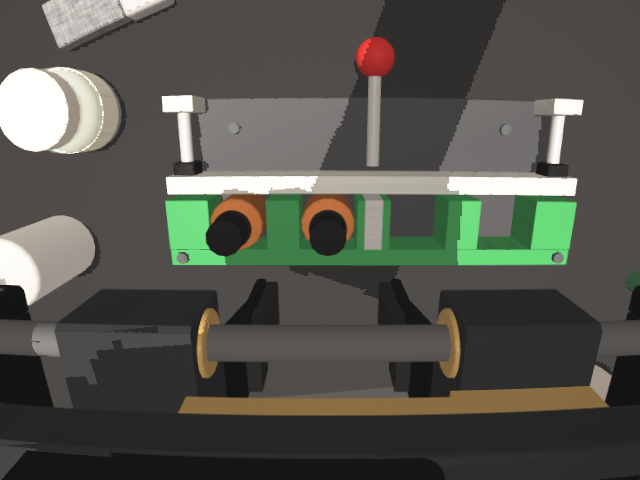

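Two bottles seated (columns 237 and 327). Third bottle.

```bash
python3 -m handwheel '0.04 -0.02 0 0 0 0; 0.08 -0.05 0 0 0 0; 0.13 -0.08 0 0 0 0; 0.18 -0.11 0 0 0 0; 0.23 -0.13 0 0 0 0; 0.28 -0.15 0 0 0 0; 0.32 -0.165 0 0 0 0; 0.3481 -0.1753 0.0019 0 0 0; 0.3481 -0.1753 0.0019 0 0 0; 0.3481 -0.1753 0.0019 0 0 0; 0.3481 -0.1753 0.0019 0 0 0' 0.5; python3 cap.py w37
```

```text
t: 55.58
ee_pos: [0.4272, 0.1584, 0.1798]
tcp_rot: [3.141, -0.0, 1.471]
force: [0.2, -0.3, 0.3]
opening: 0.0433
avg [0.4272 0.1588 0.18  ] sd [0.     0.0002 0.    ] rot [ 3.1408 -0.0004  1.4719] F [0.1976 0.0594 0.0435] t 55.775 op 0.043981590855000946
crop 268 183
```

View pics/w37.png

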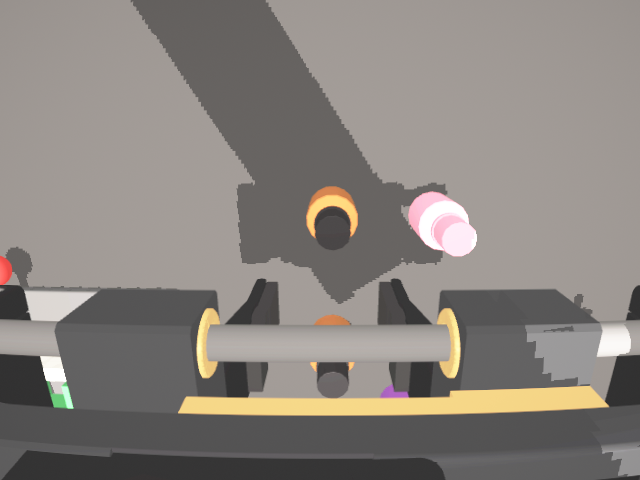

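View pics/w37z.png

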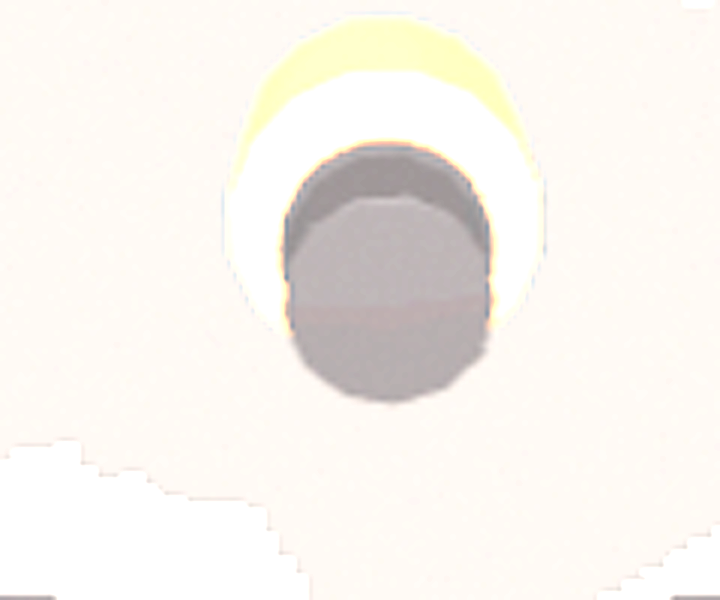

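```bash
python3 capat.py 268 183 389.5 299
```

```text
t 55.83 pos [0.4271 0.1591 0.18  ] rot [ 3.1407 -0.0005  1.4724] F [-0.01    0.045   0.3411] op 0.0435
[0.4266 0.1619 0.086 ] tool [ 0.0027 -0.0008  0.094 ] r 0.45631218562726106
```

```bash
python3 -m handwheel '0.003 0 0.05 0 0 0; 0.003 0 0.09 0 0 0; 0.003 0 0.11 0 0 0; 0.003 0 0.119 0 0 0; 0.003 0 0.119 0 0 0; 0.003 0 0.119 0 0 0' 0.5;python3 avg.py w38; python3 -m handwheel '0 0 0 0 0 0; 0 0 0 0 0 0; 0 0 0 0 0 0; 0 0 0 0 0 0; 0 0 0 0 0 0' 0.15 30; python3 avg.py w38; python3 d.py .5748 -.1325 .1315 1.4727
```

```text
t: 56.58
ee_pos: [0.4282, 0.1625, 0.062]
tcp_rot: [3.139, -0.001, 1.472]
force: [0.1, 0.3, 0.3]
opening: 0.0436
avg [0.428  0.1624 0.0617] sd [0.0002 0.0001 0.0002] rot [ 3.1398 -0.0013  1.4725] F [ 0.4452 -0.2645 -0.6683] t 56.875 op 0.043597749307075814
[0.3531 0.1689 0.2427] [ 2.8628 -0.0018  1.4732]
t: 57.5
ee_pos: [0.4277, 0.1623, 0.0614]
tcp_rot: [3.14, -0.001, 1.473]
force: [0.3, 0.2, 0.8]
opening: 0.0243
avg [0.4277 0.1623 0.0614] sd [0. 0. 0.] rot [ 3.1402 -0.0009  1.4725] F [ 0.6373 -0.0372  0.8941] t 57.8 op 0.024197721663785487
[0.3531 0.1689 0.2426] [ 2.863  -0.0016  1.4732]
shift [-0.2788  0.1754 -0.0701] turn [ 0.0014 -0.0009 -0.0002] dist 0.33679940349071413
t 57.8 pos [0.4277 0.1623 0.0614] rot [ 3.1402 -0.0009  1.4725] F [ 0.6373 -0.0372  0.8941] op 0.0242
```

```bash
python3 -m handwheel '0 0 -0.03 0 0 0; 0 0 -0.08 0 0 0; -0.03 0.01 -0.12 0 0 0; -0.07 0.03 -0.12 0 0 0; -0.12 0.06 -0.12 0 0 0; -0.17 0.09 -0.12 0 0 0; -0.22 0.13 -0.12 0 0 0; -0.26 0.16 -0.11 0 0 0; -0.2788 0.1754 -0.09 0 0 0; -0.2788 0.1754 -0.07 0.001 0 0; -0.2788 0.1754 -0.07 0.001 0 0; -0.2788 0.1754 -0.07 0.001 0 0;-0.2788 0.1754 -0.07 0.001 0 0'; python3 avg.py w39; python3 chk.py 36 70 w39z
```

```text
t: 59.42
ee_pos: [0.5753, -0.1317, 0.1324]
tcp_rot: [3.14, -0.002, 1.474]
force: [0.6, 0.2, -0.9]
opening: 0.0242
avg [ 0.5751 -0.1321  0.132 ] sd [0.0001 0.0002 0.0002] rot [ 3.1402 -0.0013  1.4731] F [-0.0188 -0.9205 -1.2492] t 59.725 op 0.02421215404931993
[ 0.5004 -0.1257  0.313 ] [ 2.8634 -0.0019  1.4734]
t 59.77 pos [ 0.5748 -0.1324  0.1315] rot [ 3.141  -0.0011  1.4725] F [-0.4709  0.6119 -0.5418] op 0.0246
tooth-edges L [293.2406 213.0679]
R [363.1391 213.0988]
rail [328.2033 205.5936]
foot front at 18 [328.2646 214.5535]
foot L [294.7505 247.2878]
foot R [361.7007 247.3059]
crop 258 163
tool shift to target [-0.0003  0.0001  0.1315]
```

View pics/w39z.png

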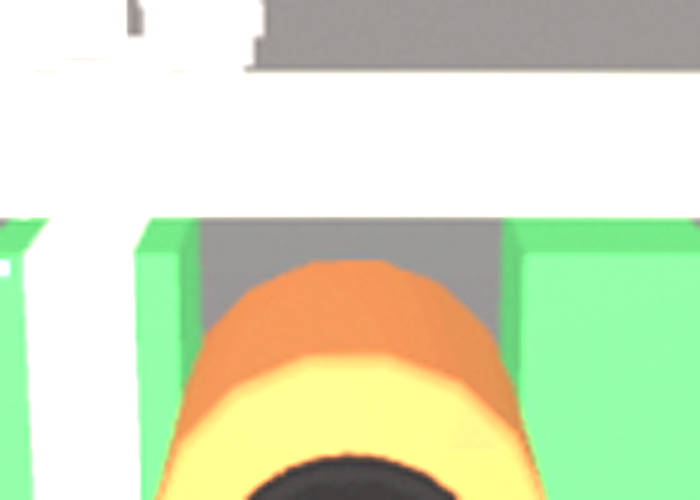

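```bash
python3 -m handwheel '0 0.0002 0.004 0 0 0; 0 0.0002 0.012 0 0 0; 0 0.0002 0.02 0 0 0; 0 0.0002 0.028 0 0 0; 0 0.0002 0.028 0 0 0';python3 avg.py w40; python3 chk.py 36 43 w40z
```

```text
t: 60.4
ee_pos: [0.5745, -0.1323, 0.1026]
tcp_rot: [-3.141, -0.001, 1.472]
force: [0.2, 0.1, -0.4]
opening: 0.0241
avg [ 0.5752 -0.1324  0.1037] sd [0.0002 0.     0.0003] rot [ 3.1408 -0.001   1.4725] F [-1.0417  0.0353 -1.3218] t 60.7 op 0.024019939497226542
[ 0.5007 -0.1259  0.2851] [ 2.8632 -0.0018  1.4732]
t 60.75 pos [ 0.5753 -0.1324  0.1038] rot [ 3.1405 -0.0011  1.4726] F [ 0.196   0.8932 -0.3529] op 0.0241
tooth-edges L [289.5124 222.4172]
R [367.2413 222.4416]
rail [328.3932 214.1504]
foot front at 18 [328.3511 214.1592]
foot L [294.7229 247.0147]
foot R [361.9029 247.0274]
crop 258 172
tool shift to target [-0.0003 -0.0003  0.1038]
```

View pics/w40z.png

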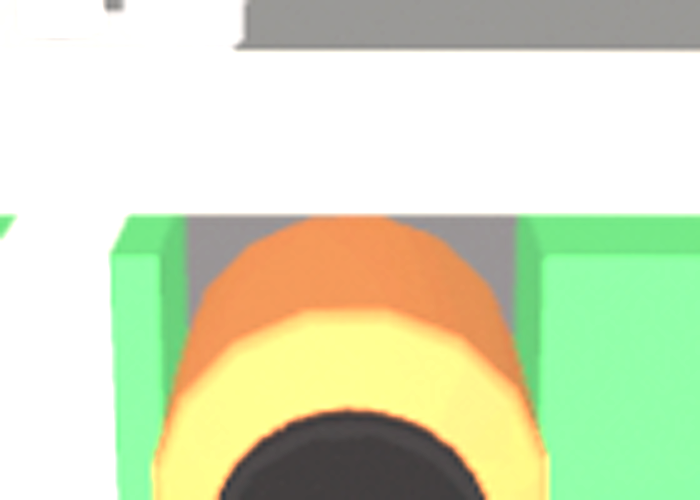

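Same picture as the earlier fits; go on down.

```bash
python3 -m handwheel '0 0 0.008 0 0 0; 0 0 0.016 0 0 0; 0 0 0.024 0 0 0; 0 0 0.029 0 0 0; 0 0 0.029 0 0 0';python3 avg.py w41; python3 -m handwheel '0 0 0.001 0 0 0; 0 0 0.0025 0 0 0; 0 0 0.0025 0 0 0';python3 avg.py w41
```

```text
t: 61.38
ee_pos: [0.575, -0.1324, 0.0743]
tcp_rot: [3.141, -0.001, 1.472]
force: [0.2, -0.3, -0.5]
opening: 0.0243
avg [ 0.5754 -0.1324  0.075 ] sd [0.0001 0.     0.0001] rot [ 3.1402 -0.0011  1.4726] F [ 1.0938  0.9632 -1.8366] t 61.675 op 0.024211203784114756
[ 0.5008 -0.1259  0.2563] [ 2.8628 -0.0019  1.4733]
t: 62.05
ee_pos: [0.576, -0.1327, 0.0734]
tcp_rot: [3.139, -0.001, 1.472]
force: [-1.1, -0.1, 6.1]
opening: 0.0239
avg [ 0.576  -0.1327  0.0734] sd [0. 0. 0.] rot [ 3.1388 -0.0013  1.4724] F [-1.3267 -0.021   6.7697] t 62.35 op 0.023878055122313863
[ 0.5011 -0.1261  0.2545] [ 2.8615 -0.002   1.4731]
```

```bash
python3 -m handwheel '0 0 0 0 0 0; 0 0 0 0 0 0; 0 0 0 0 0 0; 0 0 0 0 0 0' 0.5; python3 -m handwheel '0 0 -0.03 0 0 0; 0 0 -0.07 0 0 0; 0 0 -0.11 0 0 0; 0 0 -0.11 0 0 0'; python3 avg.py w42; python3 d.py .551 .148 .18 1.474
```

```text
t: 62.85
ee_pos: [0.5759, -0.1327, 0.0733]
tcp_rot: [3.139, -0.001, 1.472]
force: [0.2, 0.9, -0.3]
opening: 0.0428
t: 63.35
ee_pos: [0.5774, -0.1333, 0.1864]
tcp_rot: [3.134, -0.002, 1.472]
force: [0.5, 0.5, -0.0]
opening: 0.0431
avg [ 0.5753 -0.1326  0.1827] sd [0.0005 0.0001 0.0009] rot [ 3.1397 -0.0013  1.4726] F [-0.2141  0.1215 -0.0316] t 63.65 op 0.04335969881056948
[ 0.5004 -0.126   0.3633] [ 2.8638 -0.0018  1.4732]
shift [ 0.2769 -0.0514  0.0023] turn [ 0.0007 -0.001  -0.0015] dist 0.28163522446543277
t 63.65 pos [ 0.575  -0.1326  0.1821] rot [ 3.1409 -0.001   1.4725] F [-0.2141  0.1215 -0.0316] op 0.0434
```

View pics/w42.png

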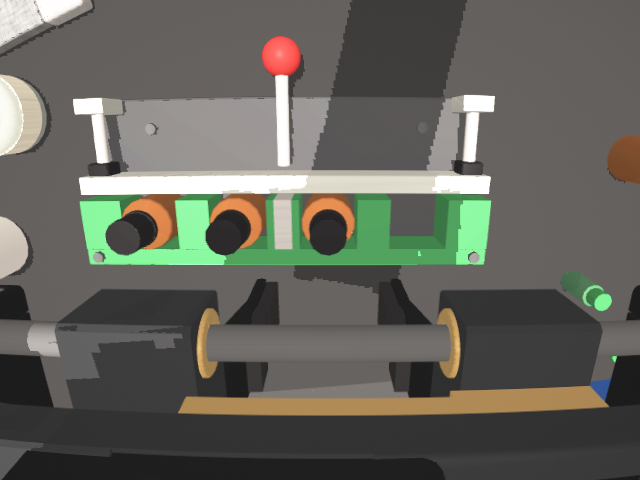

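```bash
python3 -m handwheel '0.04 -0.01 0 0 0 0; 0.09 -0.02 0 0 0 0; 0.14 -0.03 0 0 0 0; 0.19 -0.04 0 0 0 0; 0.24 -0.05 0 0 0 0; 0.27 -0.0514 0.002 0 0 0; 0.2769 -0.0514 0.0023 0 0 0; 0.2769 -0.0514 0.0023 0 0 0; 0.2769 -0.0514 0.0023 0 0 0' 0.5; python3 cap.py w43
```

```text
t: 64.78
ee_pos: [0.5513, 0.1461, 0.18]
tcp_rot: [3.141, -0.0, 1.47]
force: [0.5, -0.2, 0.1]
opening: 0.0435
avg [0.5512 0.1467 0.1801] sd [0.     0.0003 0.    ] rot [ 3.1408 -0.0009  1.4706] F [-0.0157  0.563  -0.8051] t 64.975 op 0.0434986545264973
crop 268 183
```

View pics/w43.png

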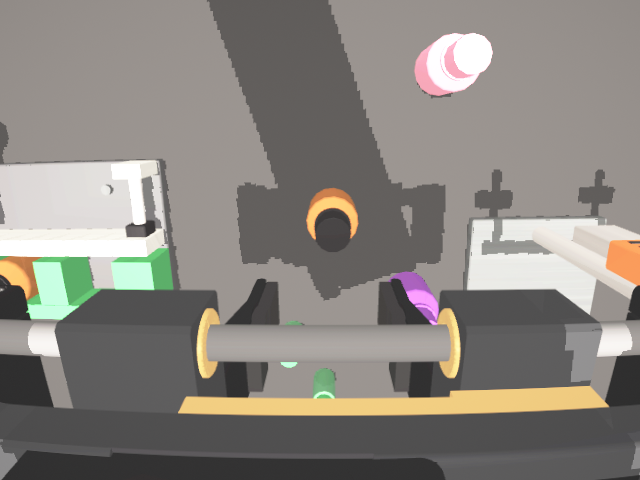

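View pics/w43z.png

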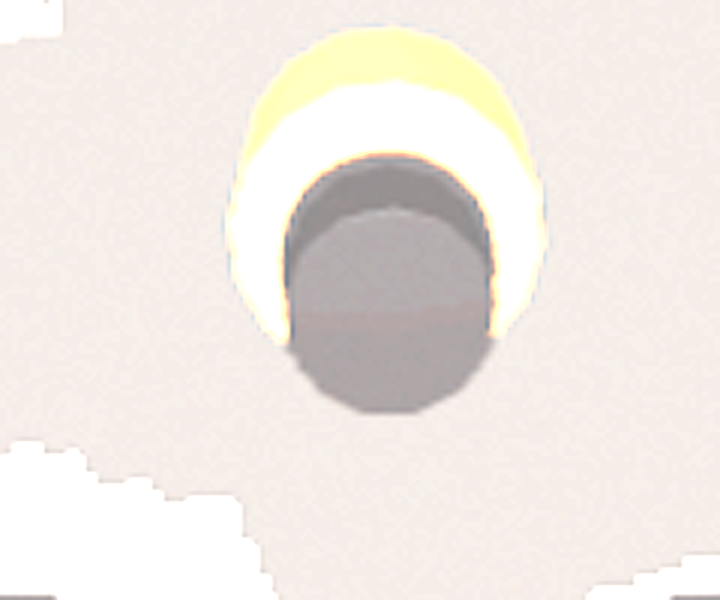

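```bash
python3 capat.py 268 183 391 310
```

```text
t 65.03 pos [0.5511 0.1474 0.1801] rot [ 3.1408 -0.0011  1.4715] F [ 0.0507 -0.2434 -0.7108] op 0.0439
[0.5521 0.1501 0.086 ] tool [0.0027 0.0006 0.0941] r 0.5721015855655216
```

```bash
python3 -m handwheel '0.003 0.001 0.05 0 0 0; 0.003 0.001 0.09 0 0 0; 0.003 0.001 0.11 0 0 0; 0.003 0.001 0.119 0 0 0; 0.003 0.001 0.119 0 0 0; 0.003 0.001 0.119 0 0 0' 0.5;python3 avg.py w44; python3 -m handwheel '0 0 0 0 0 0; 0 0 0 0 0 0; 0 0 0 0 0 0; 0 0 0 0 0 0; 0 0 0 0 0 0' 0.15 30; python3 avg.py w44; python3 d.py .5821 -.0609 .1315 1.4727
```

```text
t: 65.78
ee_pos: [0.5533, 0.1505, 0.0622]
tcp_rot: [3.139, -0.002, 1.471]
force: [0.4, 0.4, 0.6]
opening: 0.0437
avg [0.553  0.1505 0.0619] sd [0.0002 0.     0.0002] rot [ 3.1397 -0.0019  1.4715] F [-0.7081  0.5344 -0.91  ] t 66.075 op 0.04346963139705511
[0.4782 0.157  0.2429] [ 2.8628 -0.0024  1.4722]
t: 66.7
ee_pos: [0.5527, 0.1504, 0.0615]
tcp_rot: [3.14, -0.002, 1.471]
force: [-0.4, -0.6, -0.3]
opening: 0.024
avg [0.5528 0.1505 0.0615] sd [0. 0. 0.] rot [ 3.1402 -0.0015  1.4715] F [0.045  0.492  0.1723] t 67.0 op 0.024398243688560646
[0.4781 0.157  0.2428] [ 2.863  -0.0022  1.4722]
shift [-0.2073  0.0502 -0.0702] turn [ 0.0014 -0.0016 -0.0012] dist 0.22454611441814593
t 67.0 pos [0.5528 0.1504 0.0616] rot [ 3.1402 -0.0016  1.4715] F [0.045  0.492  0.1723] op 0.0244
```

```bash
python3 -m handwheel '0 0 -0.03 0 0 0; 0 0 -0.08 0 0 0; -0.03 0.005 -0.12 0 0 0; -0.07 0.01 -0.12 0 0 0; -0.12 0.03 -0.12 0 0 0; -0.16 0.04 -0.12 0 0 0; -0.195 0.05 -0.11 0 0 0; -0.2073 0.0502 -0.09 0 0 0; -0.2073 0.0502 -0.07 0.001 -0.0015 -0.001; -0.2073 0.0502 -0.07 0.001 -0.0015 -0.001; -0.2073 0.0502 -0.07 0.001 -0.0015 -0.001; -0.2073 0.0502 -0.07 0.001 -0.0015 -0.001'; python3 avg.py w45; python3 chk.py 108 70 w45z
```

```text
t: 68.5
ee_pos: [0.5826, -0.0602, 0.1321]
tcp_rot: [3.14, -0.0, 1.474]
force: [-0.5, 0.3, -0.3]
opening: 0.0238
avg [ 0.5823 -0.0606  0.1318] sd [0.0001 0.0002 0.0002] rot [ 3.1405 -0.0003  1.4729] F [ 0.5617  0.6061 -0.1887] t 68.8 op 0.023971077070226172
[ 0.5077 -0.0541  0.3129] [ 2.8636 -0.0009  1.4733]
t 68.85 pos [ 0.5821 -0.0609  0.1314] rot [ 3.141  -0.0001  1.4725] F [-0.3839  0.395  -1.0117] op 0.0242
tooth-edges L [293.5078 212.8266]
R [363.4518 212.8668]
rail [328.4918 205.3506]
foot front at 18 [328.5452 214.2962]
foot L [295.006  247.0535]
foot R [362.0032 247.0851]
crop 258 163
tool shift to target [-0.     -0.0001  0.1314]
```

View pics/w45z.png

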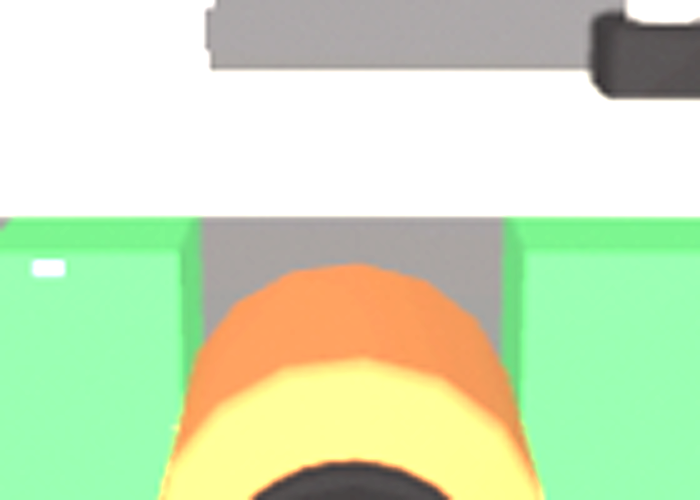

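```bash
python3 -m handwheel '0 -0.0004 0.004 0 0 0; 0 -0.0004 0.012 0 0 0; 0 -0.0004 0.02 0 0 0; 0 -0.0004 0.028 0 0 0; 0 -0.0004 0.028 0 0 0';python3 avg.py w46; python3 chk.py 108 43 w46z
```

```text
t: 69.47
ee_pos: [0.5811, -0.0608, 0.1025]
tcp_rot: [-3.141, 0.0, 1.472]
force: [-0.3, 0.2, 0.1]
opening: 0.0242
avg [ 0.5818 -0.0609  0.1036] sd [0.0002 0.     0.0003] rot [ 3.1409 -0.0001  1.4725] F [ 0.703   0.6024 -1.1906] t 69.775 op 0.023922289757008407
[ 0.5074 -0.0541  0.285 ] [ 2.8633 -0.0009  1.4732]
t 69.83 pos [ 0.5819 -0.0608  0.1037] rot [ 3.1405 -0.0002  1.4725] F [-0.085   0.0582 -0.6948] op 0.0241
tooth-edges L [289.7536 223.1301]
R [367.4807 223.166 ]
rail [328.6318 214.8734]
foot front at 18 [328.5937 214.857 ]
foot L [294.9649 247.6902]
foot R [362.1427 247.7158]
crop 258 173
tool shift to target [-0.0001  0.0001  0.1037]
```

View pics/w46z.png

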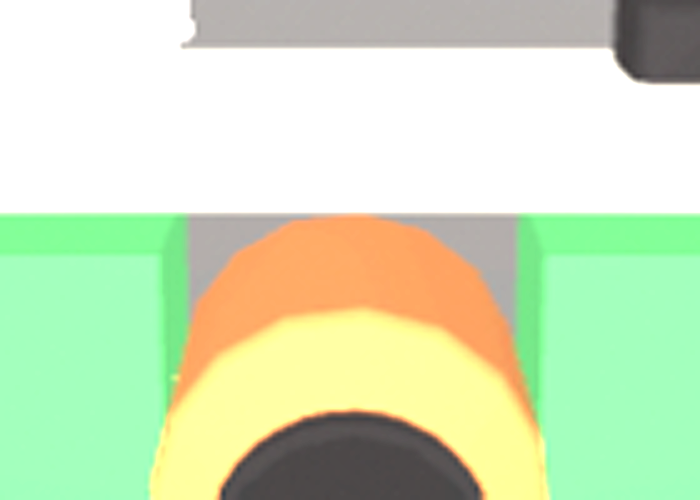

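```bash
python3 -m handwheel '0 0 0.008 0 0 0; 0 0 0.016 0 0 0; 0 0 0.024 0 0 0; 0 0 0.029 0 0 0; 0 0 0.029 0 0 0';python3 avg.py w47; python3 -m handwheel '0 0 0.001 0 0 0; 0 0 0.0025 0 0 0; 0 0 0.0025 0 0 0';python3 avg.py w47; python3 -m handwheel '0 0 0 0 0 0; 0 0 0 0 0 0; 0 0 0 0 0 0; 0 0 0 0 0 0' 0.5; python3 -m handwheel '0 0 -0.03 0 0 0; 0 0 -0.07 0 0 0; 0 0 -0.11 0 0 0; 0 0 -0.16 0 0 0; 0.02 -0.04 -0.2 0 0 0; 0.02 -0.04 -0.2 0 0 0;0.02 -0.04 -0.2 0 0 0'; python3 avg.py w48; python3 look.py c side top >/dev/null
python3 - <<'E'
from h import *
s=cv2.imread('pics/c_side.png');cv2.imwrite('pics/c_sz.png',cv2.resize(s[260:400,260:430],None,fx=4.5,fy=4,interpolation=cv2.INTER_CUBIC))
cv2.imwrite('pics/c_sr.png',cv2.resize(s[140:240,160:280],None,fx=5,fy=5,interpolation=cv2.INTER_CUBIC))
E
```

```text
t: 70.45
ee_pos: [0.5818, -0.0609, 0.0743]
tcp_rot: [3.141, -0.0, 1.472]
force: [-0.3, 1.3, -0.6]
opening: 0.0242
avg [ 0.582  -0.0608  0.0748] sd [0.     0.     0.0001] rot [ 3.1404 -0.0003  1.4725] F [ 0.5525 -0.0212 -0.4263] t 70.75 op 0.023906643243350206
[ 0.5075 -0.0541  0.2562] [ 2.863  -0.0011  1.4732]
t: 71.12
ee_pos: [0.5829, -0.061, 0.0735]
tcp_rot: [3.139, -0.001, 1.472]
force: [-1.3, 0.4, 7.2]
opening: 0.0241
avg [ 0.5828 -0.061   0.0735] sd [0. 0. 0.] rot [ 3.1386 -0.0007  1.4724] F [-1.2668 -0.0657  7.8673] t 71.425 op 0.024085043706767235
[ 0.5079 -0.0544  0.2546] [ 2.8614 -0.0014  1.473 ]
t: 71.92
ee_pos: [0.5827, -0.061, 0.0733]
tcp_rot: [3.139, -0.001, 1.472]
force: [-0.5, -0.6, -0.3]
opening: 0.0428
t: 72.8
ee_pos: [0.5443, -0.0371, 0.2728]
tcp_rot: [3.139, -0.001, 1.473]
force: [-0.5, 0.1, -0.4]
opening: 0.0433
avg [ 0.5442 -0.0376  0.2721] sd [0.     0.0001 0.0001] rot [3.1406 0.0004 1.4718] F [-0.3808 -0.3366 -0.0554] t 73.1 op 0.04368034976924787
[ 0.4697 -0.0308  0.4534] [ 2.8634 -0.0002  1.4723]
```

View pics/w48.png

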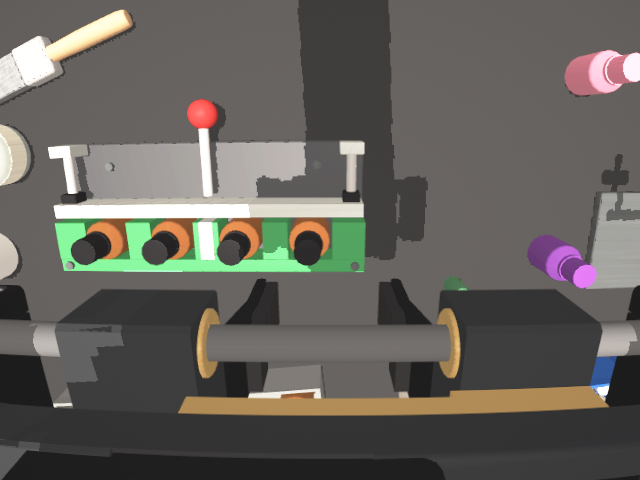

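View pics/c_sz.png

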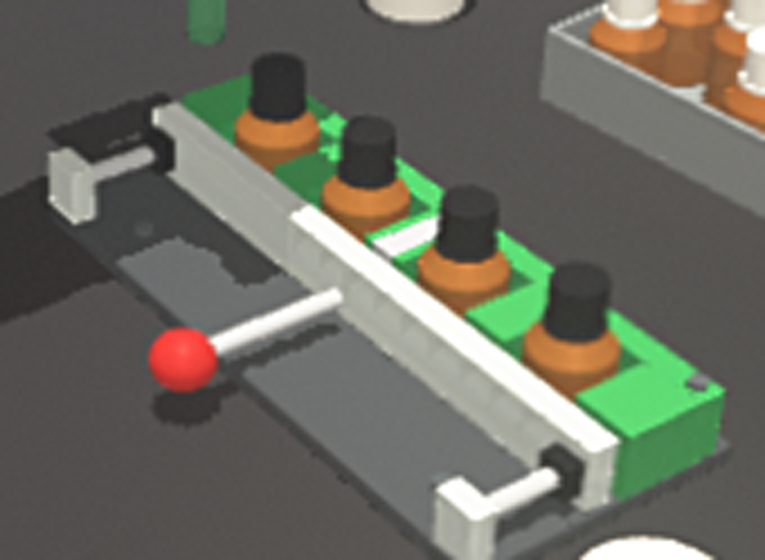

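View pics/c_sr.png

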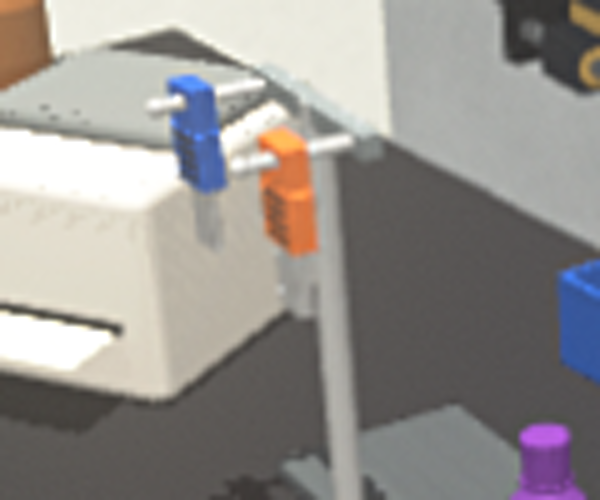

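View pics/c_top.png

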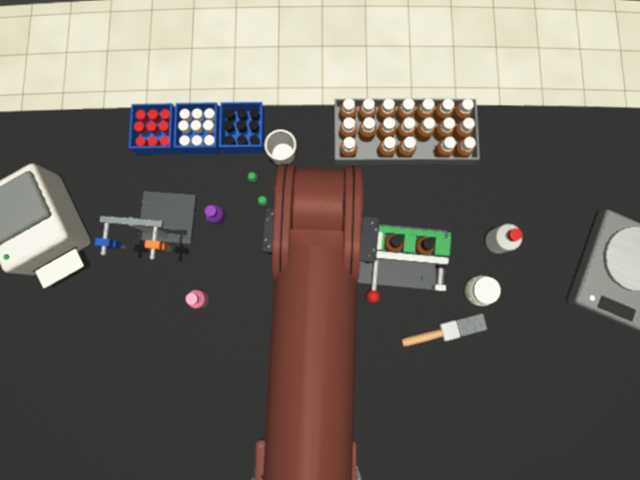

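Run:
```python
from bench import order
print(order.job_done())
```

```text
the job is handed in; nothing more can be done
None
```

The nest is set and loaded, and I handed the job in at about 73 s; no verdict was given.

- **Gap:** I put the blue gauge's blade down into the gap until its shoulder stopped on the comb and rail. Then I pushed the rail in by its knob until it stopped moving at about 18 N. The rail travelled about 4.8 mm, from a gap of about 9.8 mm to about 5 mm, so the blade was snug.
- **Gauge:** I drew the blue gauge straight up, with no reading above 2 N, and hung it back on its own peg, the left one. The orange gauge was not touched.
- **Bottles:** All four amber bottles are in pockets. Each one met the bed at the expected height with 5–8 N of contact before I released it. One had been knocked towards the nest during the run, so I took its position again before picking it up.

**Last checks:** The side and wrist pictures show four bottles upright in the pockets, the rail still close to the comb, and both gauges on their pegs. The pink and purple look-alikes are standing and the arm is clear of everything. The hand hid part of the nest in the last top picture.

**Disagreements:** The top and wrist cameras differed by about 3 mm on where the nest is. I used the wrist camera because it matched the teeth and rail edges best. Pixel readings of the gap over the bottle moves scattered by a few tenths of a millimetre around 5 mm. That is within my reading error, and no check suggested the rail had moved.

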